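# Change the games over on the lounge shelf

## Robot

A 6-joint arm with a two-finger parallel gripper is mounted at the origin on the work surface. World frame = base frame: x ahead of the robot, y to its left, z up, the work surface at z = 0. Lengths are in m, angles in rad, forces in N, time in s.
With the tool pointing down it reaches from about 0.275 to 0.975 m from the base axis. Payload 8.4 kg.
Tool frame: the origin (TCP) lies at the very end of the fingers, on their centre line; the grasp point (between the pads) lies 19 mm behind it (arm.grasp_offset is the distance from the TCP to the grasp point, in m); z points along the fingers, y is the direction in which the jaws open and shut (so a half turn about z gives the same grasp; the last joint's range is limited). The gripper opens to 92 mm and grips with 3 to 60 N. Pads are 20 mm wide; open, the fingers measure 128 mm over their backs; the gripper's body (75 mm by 189 mm) begins 69 mm behind the grasp point.
Start: joints at [-1.214, 0.353, 1.633, -0, 1.155, -0.002], TCP at [0.219, -0.585, 0.215] pointing down, gripper open.
Joint ranges: [-2.63, 2.63], [-0.92, 2.1], [0.06, 2.66], [-1.3, 4.44], [0, 2.69], [-3.02, 3.02]. Speed limits (rad/s): [2.22, 2.22, 2.79, 3.14, 3.14, 3.14].

## Interface

Orientations are given as a rotation vector (axis times angle).
In Python, from bench import arm gives the robot as it stands.
- The arm moves only by the tool step_arm, never from a script. Its argument "moves" is a list of rows, each an object of numbers: "rx", "ry", "rz": the turn, a rotation vector about the tool's x, y, z in rad; "tx", "ty", "tz": the shift along the tool's x, y, z in mm; "gripper": the finger opening in mm, from 0 to 91.9. A call has 1 to 5 rows; each row shifts and turns the commanded pose from where the row before left it, along the tool's axes as they then stand; what a row does not reach is not made up. A row lasts 1/8 s, in which the tool goes at most 62.5 mm and 10.7 degrees, less where a joint would pass 70% of its speed; a pose out of reach is approached as far as the arm can. A call is refused whole if a number of a shift passes 62.5 or a number of a turn 0.188, either way. A call with a gripper value outside its range is refused whole. The fingers move at their own pace and stop on an object; the grip force is fixed at half the most. Time passes only in rows, so rows that do not move let the fingers close. It gives the time, the measured TCP pose, the force and the opening at its end, in the units of the state.
- arm.get_state(): the state, without advancing time (a new reading comes with each control period).
- arm.capture(name): name is "scene" or "top" or "wrist"; returns the picture (384x512x3 uint8, blue, green, red); there is no depth.
- arm.camera_model(name): a dict with "fx", "fy", "cx", "cy" (pixels), "R" (3x3) and "t" (3): a world point X has camera coordinates R X + t; the wrist camera has in their place "tool_from_camera" (4x4, takes a point from camera to tool coordinates, whose origin is the TCP and whose axes are the flange's). Camera axes: x right, y down, z forward; pixel columns grow to the right and rows downward; lengths in m; the calibration is good to about 2 mm. A picture is of the moment at which its call begins: read the wrist's pose just before it. camera_model takes no time and is no camera call.
- arm.hand_in(): hands the job in, once; it reports no verdict.
The state is a dict: "clock": time; "joint_pos": joint angles; "joint_vel": joint speeds; "joint_efforts": joint torques, N m; "tcp_pos": TCP position; "tcp_rot": TCP orientation; "force": force on the tool from outside, world axes, zero at the start; "ft_torque": the same for the moment, N m; "gripper_width": opening from 0.0 (shut) to 1.0 (fully open).
Only numpy, scipy, OpenCV 4.12 (cv2) and the standard library are available. Lean on these libraries where they do the work, as an engineer would, in place of code of your own. Each camera call takes 0.05 s, during which the arm holds its last target.

## Task

We have finished with the dice and want the peg game: clear the wooden rook and the red dice cup off the lower shelf and stand them on the tray, then fetch the round steel peg tin from behind them, stand it in the middle of the cork coaster, and put the walnut dice box in the middle of the tin's old circle at the back of the shelf. Then put the rook and the dice cup back, each exactly where it stood, centred on the stitched circle it came from. Keep everything upright and leave the amber glass candle where it is.

Things in the scene. Friction and masses are not known exactly. Their poses are not given: they have to be found in the camera images.
- rook_mid (a point): Large pale wooden chess rook, 82 mm tall, on the left or right front circle of the felt mat on the lower shelf. Foot 54 mm across and 10 mm high, waist 35 to 38 mm across between 26 and 54 mm above its underside, battlemented head 45 mm across above 59 mm. About 110 g. The point is on its axis half-way up, 41 mm above its underside; z up.
- cup_mid (a point): Red silicone dice cup (stiff), open at the top, empty, 80 mm tall, standing mouth up on the other front circle. Slightly tapered: 52 mm across at the bottom, 59 mm at the rim, wall 3.5 mm. About 90 g. The point is on its axis half-way up, 40 mm above its underside; z up.
- tin_mid (a point): Low round stainless steel tin with a ribbed screw-top lid (closed, stays on), 38 mm tall, 56.5 mm across, on the rear circle of the felt mat behind the rook and the cup, whose axes stand about 74 mm from its own. About 120 g. The point is on its axis half-way up, 19 mm above its underside; z up.
- box_mid (a point): Small square walnut dice box with brass hinges, clasp and five brass dots on the lid (stays shut), 46 x 46 mm and 38 mm tall, on the table in front of the lower shelf. About 75 g. The point is its centre, 19 mm above its underside; x and y square to its sides, z up.
- tray_floor (a point): Green serving tray on the table, left or right of the middle, fixed: 220 mm along its x by 160 mm along its y, wall 6 mm, rim 22 mm above the table, two brass handles that rise to 37 mm over its short sides. The point is the middle of its inner floor, 6 mm above the table; inner floor 208 x 148 mm; z up. Rook and cup may stand anywhere on it.
- coaster_top (a point): Round cork coaster on the table, on the other side from the tray, with a dark wooden rim, fixed, 90 mm across and 6 mm thick. The point is the middle of its top face; z up. The tin goes here.
- back_place (a point): Middle of the rear stitched circle on the fixed dark grey felt mat on the lower oak shelf, at the mat's top face, 93 mm above the table (shelf top: 90 mm): the tin's place at the start, the dice box's at the end. x points to the back wall, y left along the shelf, z up; mat turned up to 11 degrees. The two front circles lie 60 mm towards -x and 44 mm towards +y and -y from here. Circles 69 mm wide.
- candle_mid (a point): Amber glass tumbler with a white candle, 54 mm across at the rim, 52 mm tall, standing near one end of the lower shelf. To be left alone. The point is on its axis, 26 mm above its underside; z up. (Around the lower shelf: a low wall behind it, 187 mm above the table, and the upper shelf beyond its left end, with books and pegs up to 190 mm.)

How it is judged:
By the outcome, as a careful person would: the job done as asked, in the order asked, and still so for the second after the job is handed in, with the robot touching nothing.
It also fails if it takes over 120 s, if anything falls off the work surface, if the arm or the gripper's body presses on something with over 40 N, if the wrist force passes 120 N, or if a joint passes its speed limit or range.

## Working session

There is one attempt and no reset: what is moved stays moved. The work goes in short steps, Python scripts to look and compute and a tool call to move; the robot and the scene stay as the last step left them, time stands still between calls to the robot, and variables do not carry over. Pictures are saved under pics/ and viewed, and the job is handed in when it is done.

Besides the shell and the picture viewer there is one more tool, called by a JSON object that holds its "api" and its "payload". step_arm: Moves the arm, as the interface text tells. Its arguments: {"type":"object","properties":{"moves":{"type":"array"}},"required":["moves"]}

```bash
ls; mkdir -p pics
python3 - <<'E'
from bench import arm
import cv2
s=arm.get_state();print(s)
for n in("scene","top","wrist"):
    cv2.imwrite(f"pics/{n}0.png",arm.capture(n)); print(n,arm.camera_model(n))
print(arm.grasp_offset)
E
```

```text
pics
{'clock': 0.0, 'joint_pos': array([-1.21442599e+00,  3.53621223e-01,  1.63416505e+00, -1.86706509e-05,
        1.15517800e+00, -2.39042066e-03]), 'joint_vel': array([-3.73643313e-04,  2.33448939e-03, -6.55767969e-04,  4.56054096e-04,
        5.99577745e-05, -2.99329991e-04]), 'joint_efforts': array([ 1.96609959e-03, -5.93818617e+01, -3.34211755e+01,  7.00619398e-02,
        2.34426762e-02, -7.04764307e-05]), 'tcp_pos': array([ 0.21926888, -0.5847316 ,  0.21386728]), 'tcp_rot': array([-3.08985631e+00, -5.60294030e-01,  4.05573941e-04]), 'force': array([0.9579728 , 0.24464403, 1.40005429]), 'ft_torque': array([ 0.01359055, -0.04062294, -0.00309907]), 'gripper_width': 0.9994722967805912}
scene {'fx': 405.65060572507485, 'fy': 405.65060572507485, 'cx': 264.79458303788186, 'cy': 195.62843474905546, 'R': array([[-0.62170054,  0.78313621,  0.01364218],
       [ 0.50347572,  0.41291025, -0.75895805],
       [-0.60000053, -0.46497613, -0.65099659]]), 't': array([ 0.34151112, -0.1880911 ,  1.1988095 ])}
top {'fx': 379.3519624051685, 'fy': 379.3519624051685, 'cx': 257.44955364079317, 'cy': 197.16091295453063, 'R': array([[-0.01764484, -0.99979657,  0.0097712 ],
       [-0.99171908,  0.01625725, -0.12739296],
       [ 0.1272082 , -0.01193812, -0.99180419]]), 't': array([-0.02073704,  0.54459386,  1.08044427])}
wrist {'fx': 314.373086750474, 'fy': 314.373086750474, 'cx': 256.8889083724329, 'cy': 194.8671499757677, 'tool_from_camera': array([[-6.07164787e-04, -9.59134599e-01, -2.82949558e-01,
         7.94462582e-02],
       [ 9.99999689e-01, -7.24768041e-04,  3.10958272e-04,
         6.27447791e-04],
       [-5.03323635e-04, -2.82949282e-01,  9.59134741e-01,
        -1.70167477e-01],
       [ 0.00000000e+00,  0.00000000e+00,  0.00000000e+00,
         1.00000000e+00]])}
0.0187
```

View pics/scene0.png

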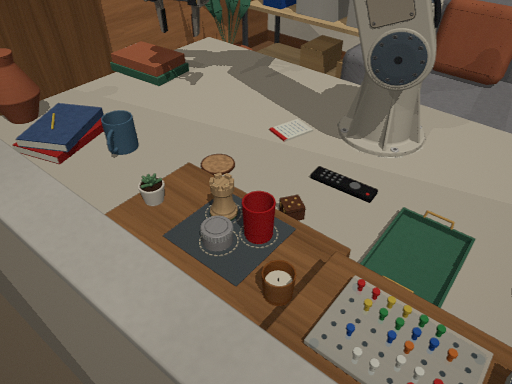

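View pics/top0.png

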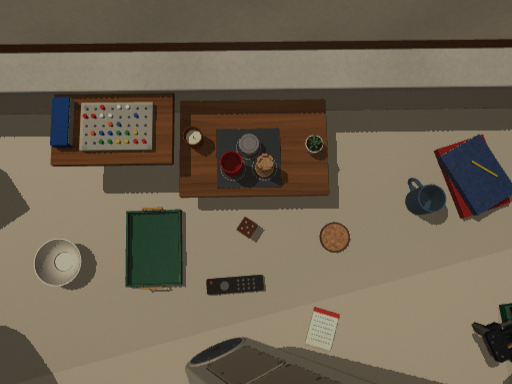

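View pics/wrist0.png

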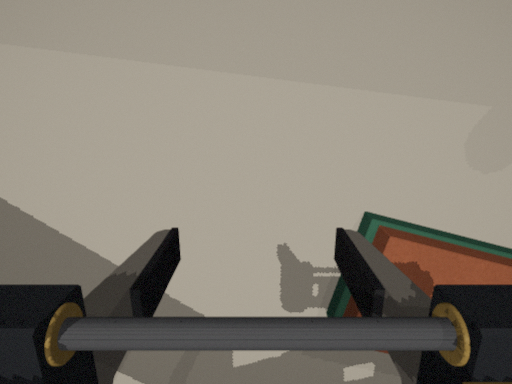

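Run:
```python
import cv2
im=cv2.imread("pics/top0.png")
cv2.imwrite("pics/top0a.png",cv2.resize(im[20:170,130:330],None,fx=4,fy=4,interpolation=cv2.INTER_CUBIC))
cv2.imwrite("pics/top0b.png",cv2.resize(im[130:280,150:350],None,fx=4,fy=4,interpolation=cv2.INTER_CUBIC))
```

```text
(no output)
```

View pics/top0a.png

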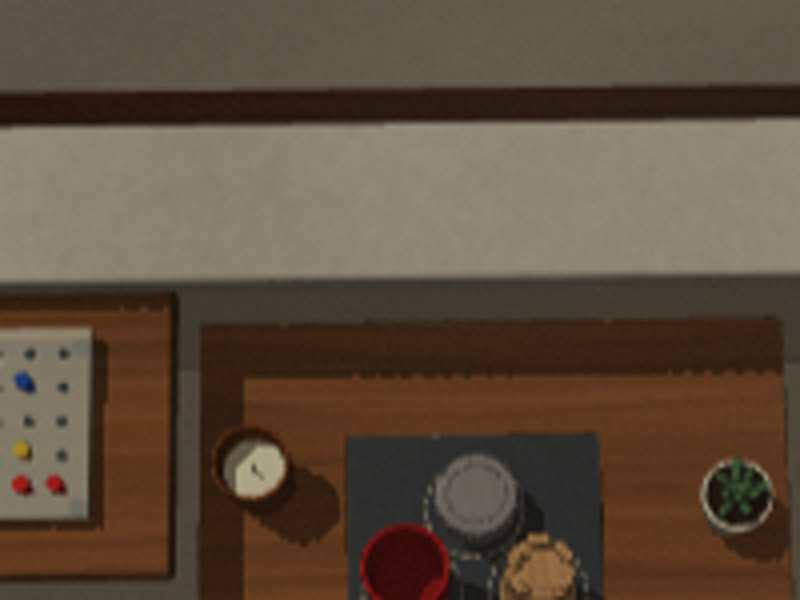

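View pics/top0b.png

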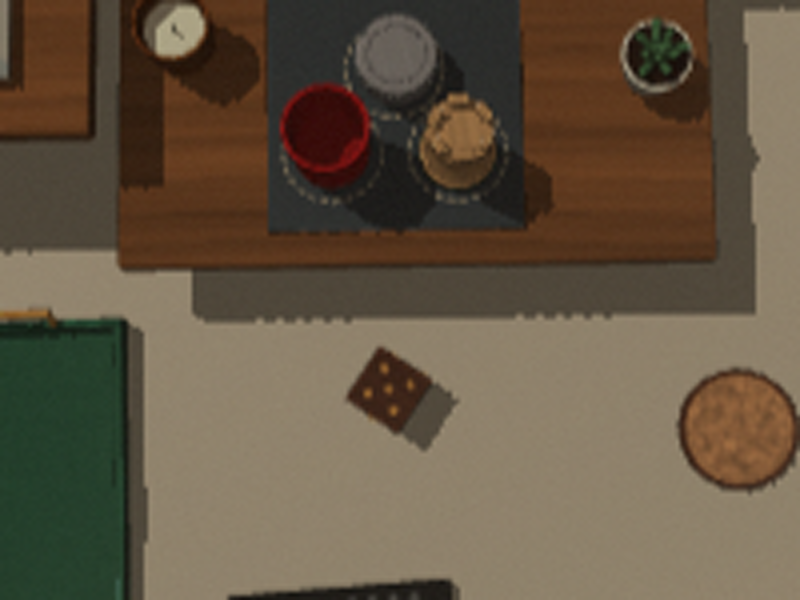

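```bash
cat > h.py <<'E'
from bench import arm
import numpy as np, cv2
from scipy.spatial.transform import Rotation as Ro
def bp(uv,z,cam="top",T=None):
    m=arm.camera_model(cam)
    d=np.array([(uv[0]-m['cx'])/m['fx'],(uv[1]-m['cy'])/m['fy'],1])
    if cam=="wrist":
        R,p=T; M=m['tool_from_camera']; o=p+R@M[:3,3]; d=R@M[:3,:3]@d
    else:
        o=-m['R'].T@m['t']; d=m['R'].T@d
    return o+d*(z-o[2])/d[2]
def pr(X,cam="top",T=None):
    m=arm.camera_model(cam); X=np.asarray(X,float)
    if cam=="wrist":
        R,p=T; M=m['tool_from_camera']; c=M[:3,:3].T@(R.T@(X-p)-M[:3,3])
    else: c=m['R']@X+m['t']
    return np.array([m['fx']*c[0]/c[2]+m['cx'],m['fy']*c[1]/c[2]+m['cy']])
def crop(uv,off): return (off[0]+(uv[0]+.5)/4-.5,off[1]+(uv[1]+.5)/4-.5)
def tcp():
    s=arm.get_state(); return Ro.from_rotvec(s['tcp_rot']).as_matrix(),np.array(s['tcp_pos'])
E
python3 - <<'E'
from h import *
np.set_printoptions(precision=4,suppress=True)
a=(130,20);b=(150,130)
for n,uv,o,z in [("tin",(396,53),b,.131),("cup",(325,128),b,.173),("rook",(457,132),b,.175),("box",(390,389),b,.038),
 ("bc1",(380,347),b,.038),("bc2",(433,377),b,.038),("bc3",(402,433),b,.038),("bc4",(347,398),b,.038),("coaster",(740,430),b,.006),("candle",(252,466),a,.145),
 ("m1",(347,435),a,.093),("m2",(598,432),a,.093),("m3",(269,233),b,.093),("m4",(526,228),b,.093)]:
    print(n,bp(crop(uv,o),z))
for uv in [(127,210),(182,210),(182,287),(127,287)]: print("tray",bp(uv,.022))
E
```

```text
tin [ 0.6819 -0.0074  0.131 ]
cup [0.6208 0.0392 0.173 ]
rook [ 0.6164 -0.0466  0.175 ]
box [0.4573 0.0015 0.038 ]
bc1 [0.488  0.0084 0.038 ]
bc2 [ 0.4655 -0.0298  0.038 ]
bc3 [ 0.4254 -0.0067  0.038 ]
bc4 [0.4514 0.0328 0.038 ]
coaster [ 0.4239 -0.2584  0.006 ]
candle [0.699  0.1433 0.145 ]
m1 [0.7362 0.0842 0.093 ]
m2 [ 0.7358 -0.0947  0.093 ]
m3 [0.5647 0.0835 0.093 ]
m4 [ 0.5653 -0.0961  0.093 ]
tray [0.5139 0.3555 0.022 ]
tray [0.5112 0.1935 0.022 ]
tray [0.2884 0.1918 0.022 ]
tray [0.2914 0.3498 0.022 ]
```

```bash
cat >> h.py <<'E'
def psi():
    R,p=tcp(); return np.degrees(np.arctan2(R[1,0],R[0,0]))
def go(x,y,z,ps=None):
    """print tool-frame deltas to reach target tcp, plus tilt correction"""
    R,p=tcp(); d=R.T@(np.array([x,y,z])-p)*1000
    c=psi(); ps=c if ps is None else ps
    a=np.radians(ps); Rd=np.array([[np.cos(a),np.sin(a),0],[np.sin(a),-np.cos(a),0],[0,0,-1]])
    rv=Ro.from_matrix(R.T@Rd).as_rotvec()
    L=np.linalg.norm(d); s=arm.get_state()
    print("t%.2f p"%s['clock'],np.round(p,4),"psi %.1f"%c,"d(tool mm)",np.round(d,1),"len %.0f"%L,"rv",np.round(rv,3),"rows>=%.1f"%max(L/62.5,np.linalg.norm(rv)/.1868),"F",np.round(s['force'],1),"w %.1f"%(s['gripper_width']*91.9))
    d2=Rd.T@(np.array([x,y,z])-p)*1000
    print("  d if turned first",np.round(d2,1))
E
python3 -c "
from h import *
go(.585,-.02,.32,70)"
```

```text
t0.15 p [ 0.2193 -0.5848  0.214 ] psi 20.6 d(tool mm) [ 540.7 -400.6 -105.6] len 681 rv [-0.001 -0.    -0.863] rows>=10.9 F [-0.2  0.6 -0.3] w 91.8
  d if turned first [ 655.8  150.4 -106. ]
```

{"api": "step_arm", "payload": {"moves": [{"tz": -50,"tx": 20,"ty": -15},{"tz": -20,"tx": 44,"ty": -32},{"tz": -20,"tx": 46,"ty": -32},{"tz": -15,"tx": 48,"ty": -32},{"tx": 48,"ty": -32}]}}

```text
schema error: expected keys rx, ry, rz, tx, ty, tz, gripper
```

{"api": "step_arm", "payload": {"moves": [{"rx": 0,"ry": 0,"rz": 0,"tz": -50,"tx": 20,"ty": -15,"gripper": 91},{"rx": 0,"ry": 0,"rz": 0,"tz": -20,"tx": 44,"ty": -32,"gripper": 91},{"rx": 0,"ry": 0,"rz": 0,"tz": -20,"tx": 46,"ty": -32,"gripper": 91},{"rx": 0,"ry": 0,"rz": 0,"tz": -15,"tx": 48,"ty": -32,"gripper": 91},{"rx": 0,"ry": 0,"rz": 0,"tz": 0,"tx": 48,"ty": -32,"gripper": 91}]}}

```text
clock: 0.78
tcp_pos: [0.3633, -0.3779, 0.3209]
tcp_rot: [3.089, 0.56, 0.002]
force: [-0.2, -1.3, 0.6]
gripper_width: 0.992
```

```bash
python3 -c "
from h import *
go(.585,-.02,.32,70)"
```

```text
t0.78 p [ 0.3633 -0.3779  0.3209] psi 20.5 d(tool mm) [ 333.1 -257.4    0.7] len 421 rv [ 0.002 -0.    -0.863] rows>=6.7 F [-0.2 -1.3  0.6] w 91.2
  d if turned first [412.1  85.9   0.9]
```

{"api": "step_arm", "payload": {"moves": [{"rx": 0,"ry": 0,"rz": 0,"tz": 0,"tx": 48,"ty": -38,"gripper": 91},{"rx": 0,"ry": 0,"rz": 0,"tz": 0,"tx": 48,"ty": -38,"gripper": 91},{"rx": 0,"ry": 0,"rz": 0,"tz": 0,"tx": 48,"ty": -38,"gripper": 91},{"rx": 0,"ry": 0,"rz": 0,"tz": 0,"tx": 48,"ty": -38,"gripper": 91},{"rx": 0,"ry": 0,"rz": -0.18,"tz": 0,"tx": 48,"ty": -38,"gripper": 91}]}}

```text
clock: 1.4
tcp_pos: [0.5208, -0.1149, 0.3196]
tcp_rot: [3.027, 0.841, 0.0]
force: [0.8, 0.1, -0.2]
gripper_width: 0.99
```

```bash
python3 -c "
from h import *
go(.585,-.02,.32,70)"
```

```text
t1.40 p [ 0.5208 -0.1149  0.3196] psi 31.1 d(tool mm) [103.9 -48.2  -0.4] len 115 rv [ 0.   -0.   -0.68] rows>=3.6 F [ 0.8  0.1 -0.2] w 91.0
  d if turned first [111.1  27.8  -0.4]
```

{"api": "step_arm", "payload": {"moves": [{"rx": 0,"ry": 0,"rz": -0.17,"tz": 0,"tx": 26,"ty": -12,"gripper": 91},{"rx": 0,"ry": 0,"rz": -0.17,"tz": 0,"tx": 28,"ty": -7,"gripper": 91},{"rx": 0,"ry": 0,"rz": -0.17,"tz": 0,"tx": 28,"ty": -2,"gripper": 91},{"rx": 0,"ry": 0,"rz": -0.17,"tz": 0,"tx": 28,"ty": 2,"gripper": 91},{"rx": 0,"ry": 0,"rz": 0,"tz": 0,"tx": 0,"ty": 0,"gripper": 91}]}}

```text
clock: 2.02
tcp_pos: [0.5854, -0.0223, 0.319]
tcp_rot: [-2.574, -1.8, 0.001]
force: [-0.8, -0.3, 0.0]
gripper_width: 0.99
```

```bash
python3 -c "
from h import *
go(.585,-.02,.32,70)
im=arm.capture('wrist'); cv2.imwrite('pics/w1.png',im)
cv2.imwrite('pics/w1b.png',cv2.resize(im,(800,600),interpolation=cv2.INTER_CUBIC))
R,p=tcp(); np.savez('w1.npz',R=R,p=p)"
```

```text
t2.02 p [ 0.5854 -0.0223  0.319 ] psi 69.9 d(tool mm) [ 2.  -1.2 -1. ] len 3 rv [-0.001  0.    -0.001] rows>=0.0 F [-0.8 -0.3  0. ] w 91.0
  d if turned first [ 2.  -1.2 -1. ]
```

View pics/w1b.png

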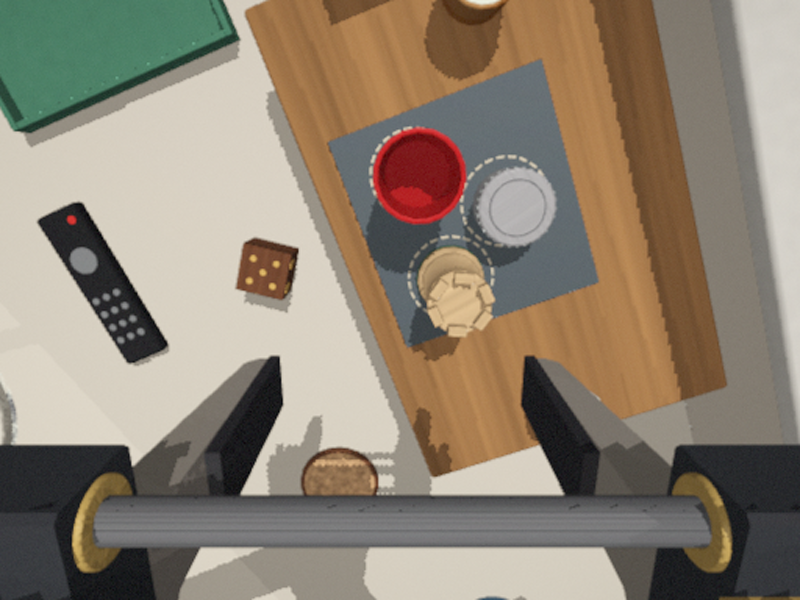

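Run:
```python
from h import *
np.set_printoptions(precision=4,suppress=True)
f=np.load('w1.npz');T=(f['R'],f['p'])
s=512/800
for n,uv,z in [("tin",(515,206),.131),("cup",(418,175),.173),("rook",(461,304),.175),("boxdot",(263,272),.038),("m",(328,143),.093),("m",(542,59),.093),("m",(597,283),.093),("m",(410,346),.093)]:
    print(n,bp(((uv[0]+.5)*s-.5,(uv[1]+.5)*s-.5),z,"wrist",T))
im=cv2.imread('pics/w1.png')
for n,X in [('a',(.62,.0,.12))]:
    pass
cv2.imwrite('pics/w1c.png',cv2.resize(im[60:250,140:400],None,fx=3,fy=3,interpolation=cv2.INTER_CUBIC))
```

```text
tin [ 0.6773 -0.0071  0.131 ]
cup [0.6185 0.0389 0.173 ]
rook [ 0.6172 -0.0492  0.175 ]
boxdot [0.4547 0.0012 0.038 ]
m [0.5633 0.0821 0.093 ]
m [0.733  0.0817 0.093 ]
m [ 0.7301 -0.0973  0.093 ]
m [ 0.5654 -0.0961  0.093 ]
```

View pics/w1c.png

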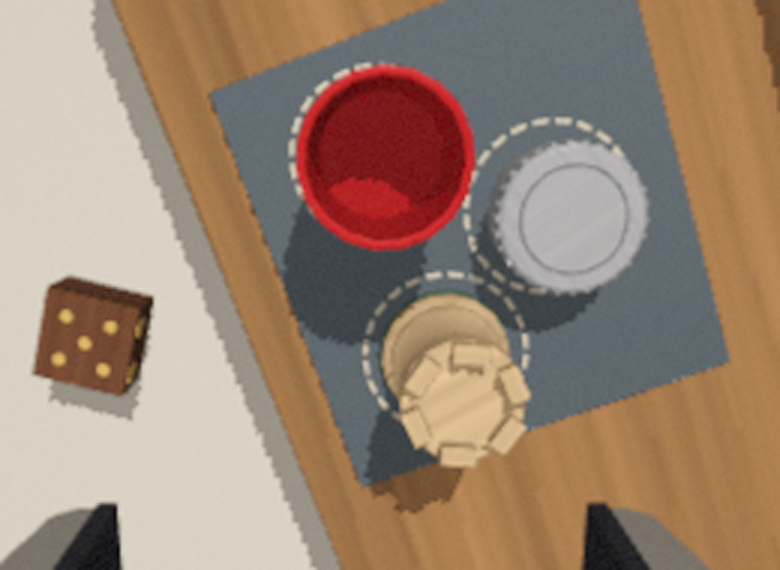

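```bash
python3 -c "
from h import *
go(.617,-.048,.205,70);go(.617,-.048,.115,70)"
```

```text
t2.08 p [ 0.5848 -0.0232  0.3191] psi 69.8 d(tool mm) [-12.1  38.9 114.1] len 121 rv [-0.001  0.001 -0.004] rows>=1.9 F [ 1.  -1.   0.4] w 90.9
  d if turned first [-12.3  38.7 114.1]
t2.08 p [ 0.5848 -0.0232  0.3191] psi 69.8 d(tool mm) [-12.   38.9 204.1] len 208 rv [-0.001  0.001 -0.004] rows>=3.3 F [ 1.  -1.   0.4] w 90.9
  d if turned first [-12.3  38.7 204.1]
```

{"api": "step_arm", "payload": {"moves": [{"rx": 0,"ry": 0,"rz": 0,"tz": 40,"tx": -6,"ty": 20,"gripper": 72},{"rx": 0,"ry": 0,"rz": 0,"tz": 50,"tx": -6,"ty": 19,"gripper": 72},{"rx": 0,"ry": 0,"rz": 0,"tz": 24,"tx": 0,"ty": 0,"gripper": 72},{"rx": 0,"ry": 0,"rz": 0,"tz": 0,"tx": 0,"ty": 0,"gripper": 72},{"rx": 0,"ry": 0,"rz": 0,"tz": 0,"tx": 0,"ty": 0,"gripper": 72}]}}

```text
clock: 2.7
tcp_pos: [0.6178, -0.0488, 0.2069]
tcp_rot: [2.577, 1.795, 0.002]
force: [0.1, 0.5, 0.5]
gripper_width: 0.782
```

```bash
python3 -c "
from h import *
go(.617,-.048,.115,70)
T=tcp();im=arm.capture('wrist'); cv2.imwrite('pics/w2.png',im)
cv2.imwrite('pics/w2b.png',cv2.resize(im,(800,600),interpolation=cv2.INTER_CUBIC))
for z in(.175,.115): print(pr((.617,-.048,z),'wrist',T)*1.5625)
"
```

```text
t2.70 p [ 0.6178 -0.0488  0.2069] psi 69.7 d(tool mm) [ 0.4 -1.1 91.9] len 92 rv [ 0.001 -0.    -0.005] rows>=1.5 F [0.1 0.5 0.5] w 71.8
  d if turned first [ 0.5 -1.  91.9]
[399.0987997  345.95452569]
[399.39958834 306.75394443]
```

View pics/w2b.png

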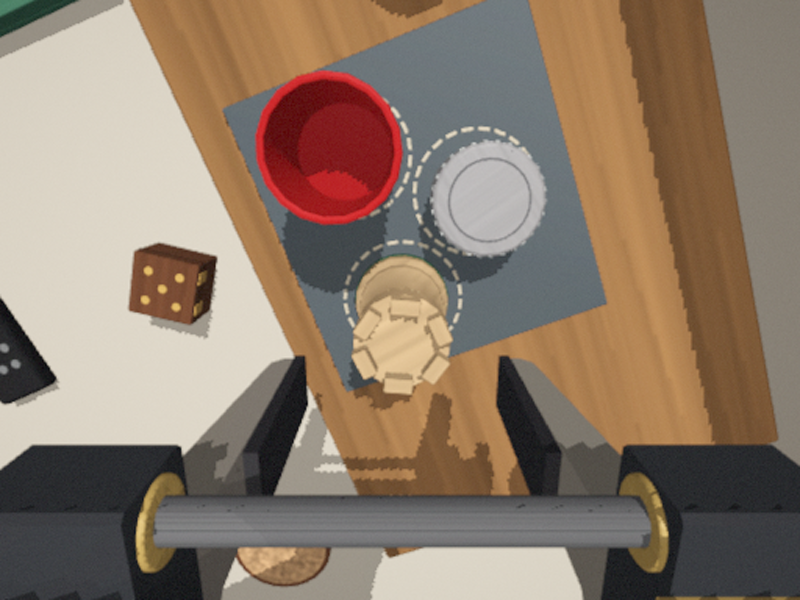

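{"api": "step_arm", "payload": {"moves": [{"rx": 0,"ry": 0,"rz": 0,"tz": 40,"tx": 2,"ty": 0,"gripper": 72},{"rx": 0,"ry": 0,"rz": 0,"tz": 40,"tx": 0,"ty": 0,"gripper": 72},{"rx": 0,"ry": 0,"rz": 0,"tz": 12,"tx": 0,"ty": 0,"gripper": 72},{"rx": 0,"ry": 0,"rz": 0,"tz": 0,"tx": 0,"ty": 0,"gripper": 60},{"rx": 0,"ry": 0,"rz": 0,"tz": 0,"tx": 0,"ty": 0,"gripper": 45}]}}

```text
clock: 3.38
tcp_pos: [0.6195, -0.0464, 0.1155]
tcp_rot: [2.575, 1.797, 0.003]
force: [0.9, 0.0, 0.1]
gripper_width: 0.589
```

{"api": "step_arm", "payload": {"moves": [{"rx": 0,"ry": 0,"rz": 0,"tz": 0,"tx": 0,"ty": 0,"gripper": 25},{"rx": 0,"ry": 0,"rz": 0,"tz": 0,"tx": 0,"ty": 0,"gripper": 25},{"rx": 0,"ry": 0,"rz": 0,"tz": 0,"tx": 0,"ty": 0,"gripper": 25}]}}

```text
clock: 3.75
tcp_pos: [0.619, -0.0464, 0.1151]
tcp_rot: [2.575, 1.797, 0.003]
force: [-1.4, -0.3, 6.6]
gripper_width: 0.477
```

```bash
python3 -c "
from h import *
go(.617,-.048,.115,70)
"
```

```text
t3.75 p [ 0.619  -0.0464  0.1151] psi 69.8 d(tool mm) [-2.2 -1.3  0.1] len 3 rv [ 0.002 -0.001 -0.003] rows>=0.0 F [-1.4 -0.3  6.6] w 43.9
  d if turned first [-2.2 -1.4  0.1]
```

{"api": "step_arm", "payload": {"moves": [{"rx": 0,"ry": 0,"rz": 0,"tz": 0,"tx": 0,"ty": 0,"gripper": 25},{"rx": 0,"ry": 0,"rz": 0,"tz": 0,"tx": 0,"ty": 0,"gripper": 25}]}}

```text
clock: 4.0
tcp_pos: [0.619, -0.0463, 0.1151]
tcp_rot: [2.575, 1.797, 0.003]
force: [-0.4, 0.5, 6.1]
gripper_width: 0.472
```

```bash
python3 -c "
from h import *
go(.617,-.048,.115,70)
cv2.imwrite('pics/w3.png',arm.capture('wrist'))
im=arm.capture('scene')[120:270,130:330]
cv2.imwrite('pics/s3.png',cv2.resize(im,None,fx=4,fy=4,interpolation=cv2.INTER_CUBIC))
"
```

```text
t4.00 p [ 0.619  -0.0463  0.1151] psi 69.8 d(tool mm) [-2.2 -1.3  0.1] len 3 rv [ 0.002 -0.001 -0.003] rows>=0.0 F [-0.4  0.5  6.1] w 43.4
  d if turned first [-2.2 -1.3  0.1]
```

View pics/w3.png

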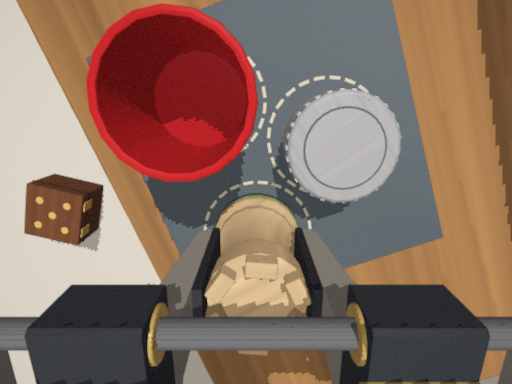

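View pics/s3.png

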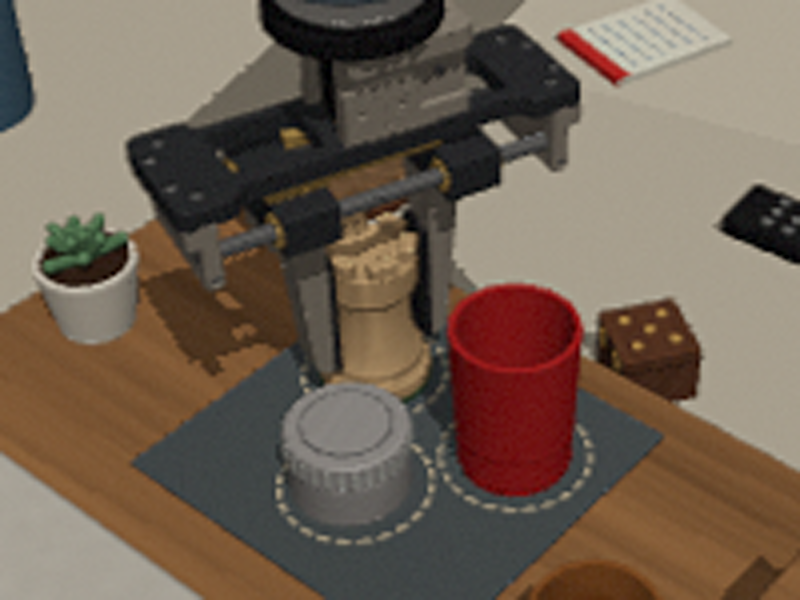

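{"api": "step_arm", "payload": {"moves": [{"rx": 0,"ry": 0,"rz": 0,"tz": 0,"tx": 0,"ty": 0,"gripper": 55},{"rx": 0,"ry": 0,"rz": 0,"tz": -5,"tx": 0,"ty": 0,"gripper": 55},{"rx": 0,"ry": 0,"rz": 0,"tz": 0,"tx": 0,"ty": 0,"gripper": 25},{"rx": 0,"ry": 0,"rz": 0,"tz": 0,"tx": 0,"ty": 0,"gripper": 25},{"rx": 0,"ry": 0,"rz": 0,"tz": 0,"tx": 0,"ty": 0,"gripper": 25}]}}

```text
clock: 4.72
tcp_pos: [0.6186, -0.0464, 0.1189]
tcp_rot: [2.576, 1.798, 0.001]
force: [0.4, 1.4, 4.2]
gripper_width: 0.478
```

{"api": "step_arm", "payload": {"moves": [{"rx": 0,"ry": 0,"rz": 0,"tz": 0,"tx": 0,"ty": 0,"gripper": 25}]}}

```text
clock: 4.85
tcp_pos: [0.6186, -0.0464, 0.1189]
tcp_rot: [2.576, 1.798, 0.001]
force: [0.8, -1.3, 4.2]
gripper_width: 0.475
```

{"api": "step_arm", "payload": {"moves": [{"rx": 0,"ry": 0,"rz": 0,"tz": -4,"tx": 0,"ty": 0,"gripper": 25},{"rx": 0,"ry": 0,"rz": 0,"tz": -4,"tx": 0,"ty": 0,"gripper": 25},{"rx": 0,"ry": 0,"rz": 0,"tz": 0,"tx": 0,"ty": 0,"gripper": 25}]}}

```text
clock: 5.22
tcp_pos: [0.6181, -0.0463, 0.1267]
tcp_rot: [-2.576, -1.798, -0.0]
force: [-0.0, -0.5, -0.4]
gripper_width: 0.479
```

```bash
python3 -c "
from h import *
go(.617,-.048,.115,70)
im=arm.capture('scene')[130:230,180:280]
cv2.imwrite('pics/s4.png',cv2.resize(im,None,fx=6,fy=6,interpolation=cv2.INTER_CUBIC))
"
```

```text
t5.22 p [ 0.6181 -0.0463  0.1267] psi 69.8 d(tool mm) [-2.  -0.5 11.7] len 12 rv [ 0.    -0.    -0.003] rows>=0.2 F [-0.  -0.5 -0.4] w 44.0
  d if turned first [-2.  -0.5 11.7]
```

View pics/s4.png

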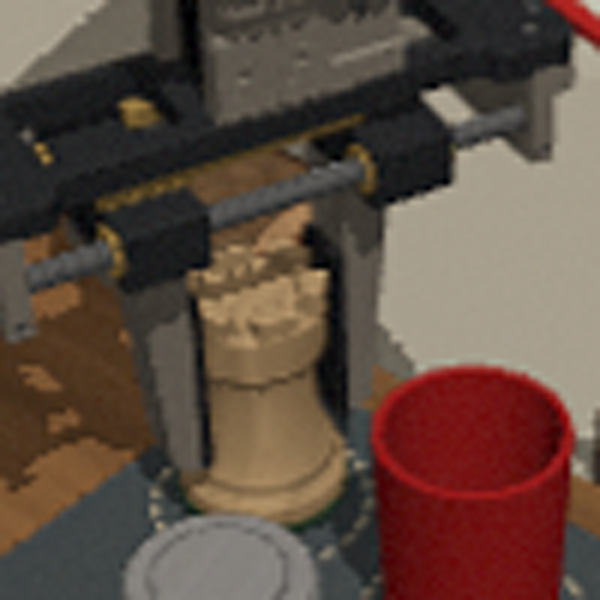

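```bash
python3 -c "
from h import *
im=arm.capture('wrist')[170:384,160:360]
cv2.imwrite('pics/w4.png',cv2.resize(im,None,fx=2.8,fy=2.8,interpolation=cv2.INTER_CUBIC))
"
```

```text
(no output)
```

View pics/w4.png

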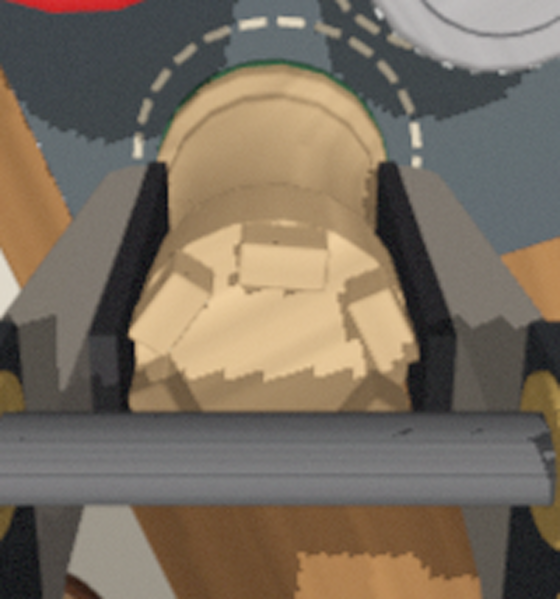

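{"api": "step_arm", "payload": {"moves": [{"rx": 0,"ry": 0,"rz": 0,"tz": -20,"tx": 0,"ty": 0,"gripper": 25},{"rx": 0,"ry": 0,"rz": 0,"tz": -35,"tx": 0,"ty": 0,"gripper": 25},{"rx": 0,"ry": 0,"rz": 0,"tz": -35,"tx": 0,"ty": 0,"gripper": 25},{"rx": 0,"ry": 0,"rz": 0,"tz": -20,"tx": 8,"ty": -15,"gripper": 25},{"rx": 0,"ry": 0,"rz": 0,"tz": 0,"tx": 16,"ty": -31,"gripper": 25}]}}

```text
clock: 5.95
tcp_pos: [0.5834, -0.0075, 0.2378]
tcp_rot: [2.576, 1.796, 0.003]
force: [0.2, 0.3, -1.4]
gripper_width: 0.475
```

{"api": "step_arm", "payload": {"moves": [{"rx": 0,"ry": 0,"rz": 0,"tz": 0,"tx": 22,"ty": -42,"gripper": 25},{"rx": 0,"ry": 0,"rz": 0,"tz": 0,"tx": 24,"ty": -46,"gripper": 25},{"rx": 0,"ry": 0,"rz": 0,"tz": 0,"tx": 24,"ty": -46,"gripper": 25},{"rx": 0,"ry": 0,"rz": 0,"tz": 0,"tx": 24,"ty": -46,"gripper": 25},{"rx": 0,"ry": 0,"rz": 0,"tz": 0,"tx": 24,"ty": -46,"gripper": 25}]}}

```text
clock: 6.58
tcp_pos: [0.4092, 0.1818, 0.236]
tcp_rot: [-2.576, -1.798, 0.001]
force: [-0.5, 0.4, -1.7]
gripper_width: 0.476
```

```bash
python3 -c "
from h import *
go(.35,.25,.10,70)
"
```

```text
t6.58 p [0.4092 0.1818 0.236 ] psi 69.8 d(tool mm) [ 43.7 -79.  136.1] len 163 rv [-0.001  0.    -0.003] rows>=2.6 F [-0.5  0.4 -1.7] w 43.7
  d if turned first [ 43.9 -79.  136. ]
```

Holding. Go over the tray spot and look before lowering.

{"api": "step_arm", "payload": {"moves": [{"rx": 0,"ry": 0,"rz": 0,"tz": 20,"tx": 22,"ty": -40,"gripper": 25},{"rx": 0,"ry": 0,"rz": 0,"tz": 35,"tx": 16,"ty": -29,"gripper": 25},{"rx": 0,"ry": 0,"rz": 0,"tz": 45,"tx": 6,"ty": -10,"gripper": 25},{"rx": 0,"ry": 0,"rz": 0,"tz": 36,"tx": 0,"ty": 0,"gripper": 25},{"rx": 0,"ry": 0,"rz": 0,"tz": 0,"tx": 0,"ty": 0,"gripper": 25}]}}

```text
clock: 7.2
tcp_pos: [0.3498, 0.248, 0.0985]
tcp_rot: [-2.575, -1.799, 0.01]
force: [0.3, -0.9, -1.5]
gripper_width: 0.47
```

```bash
python3 -c "
from h import *
go(.35,.25,.0329,70)
im=arm.capture('top')[170:310,90:230]
cv2.imwrite('pics/t5.png',cv2.resize(im,None,fx=4,fy=4,interpolation=cv2.INTER_CUBIC))
im=arm.capture('wrist')
cv2.imwrite('pics/w5.png',im)
"
```

```text
t7.20 p [0.3498 0.248  0.0985] psi 69.9 d(tool mm) [ 2.3 -0.3 65.6] len 66 rv [-0.004  0.005 -0.002] rows>=1.1 F [ 0.3 -0.9 -1.5] w 43.2
  d if turned first [ 1.9 -0.5 65.6]
```

View pics/t5.png

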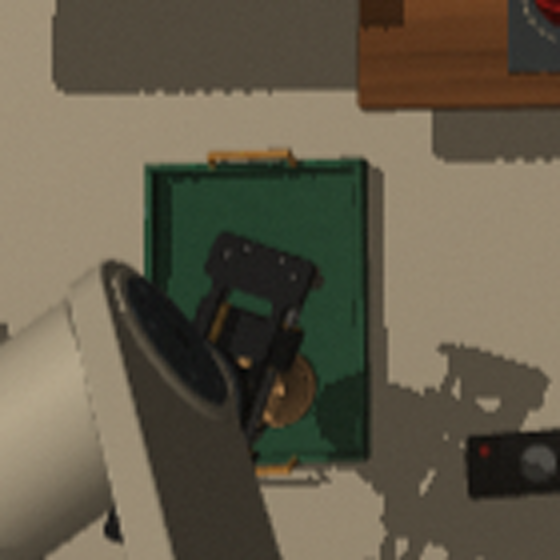

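View pics/w5.png

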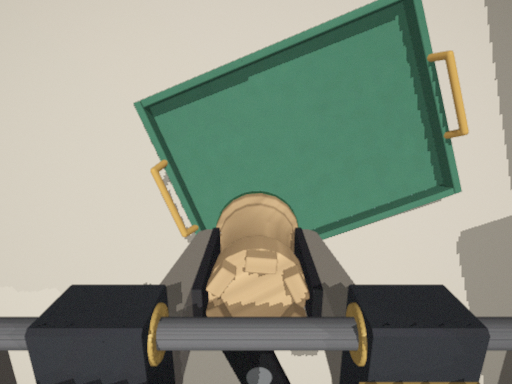

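{"api": "step_arm", "payload": {"moves": [{"rx": 0,"ry": 0,"rz": 0,"tz": 25,"tx": 5,"ty": 9,"gripper": 25},{"rx": 0,"ry": 0,"rz": 0,"tz": 25,"tx": 0,"ty": 0,"gripper": 25},{"rx": 0,"ry": 0,"rz": 0,"tz": 10,"tx": 0,"ty": 0,"gripper": 25},{"rx": 0,"ry": 0,"rz": 0,"tz": 0,"tx": 0,"ty": 0,"gripper": 25}]}}

```text
clock: 7.8
tcp_pos: [0.3632, 0.251, 0.0412]
tcp_rot: [-2.576, -1.798, -0.0]
force: [-0.3, 0.6, -1.0]
gripper_width: 0.473
```

{"api": "step_arm", "payload": {"moves": [{"rx": 0,"ry": 0,"rz": 0,"tz": 3,"tx": 0,"ty": 0,"gripper": 25},{"rx": 0,"ry": 0,"rz": 0,"tz": 0,"tx": 0,"ty": 0,"gripper": 25}]}}

```text
clock: 8.05
tcp_pos: [0.3634, 0.2511, 0.0382]
tcp_rot: [2.576, 1.798, 0.002]
force: [0.5, -0.7, -1.1]
gripper_width: 0.472
```

{"api": "step_arm", "payload": {"moves": [{"rx": 0,"ry": 0,"rz": 0,"tz": 3,"tx": 0,"ty": 0,"gripper": 25},{"rx": 0,"ry": 0,"rz": 0,"tz": 0,"tx": 0,"ty": 0,"gripper": 25}]}}

```text
clock: 8.3
tcp_pos: [0.3629, 0.2508, 0.0345]
tcp_rot: [-2.576, -1.798, 0.0]
force: [0.2, 1.0, -1.1]
gripper_width: 0.472
```

{"api": "step_arm", "payload": {"moves": [{"rx": 0,"ry": 0,"rz": 0,"tz": 2,"tx": 0,"ty": 0,"gripper": 25},{"rx": 0,"ry": 0,"rz": 0,"tz": 0,"tx": 0,"ty": 0,"gripper": 25}]}}

```text
clock: 8.55
tcp_pos: [0.3629, 0.2508, 0.0324]
tcp_rot: [2.576, 1.798, -0.0]
force: [-0.1, 0.3, -1.6]
gripper_width: 0.479
```

{"api": "step_arm", "payload": {"moves": [{"rx": 0,"ry": 0,"rz": 0,"tz": 1.5,"tx": 0,"ty": 0,"gripper": 25},{"rx": 0,"ry": 0,"rz": 0,"tz": 0,"tx": 0,"ty": 0,"gripper": 25}]}}

```text
clock: 8.8
tcp_pos: [0.3631, 0.2509, 0.0318]
tcp_rot: [2.576, 1.798, 0.0]
force: [-2.0, -2.7, 14.8]
gripper_width: 0.474
```

{"api": "step_arm", "payload": {"moves": [{"rx": 0,"ry": 0,"rz": 0,"tz": 1.5,"tx": 0,"ty": 0,"gripper": 25},{"rx": 0,"ry": 0,"rz": 0,"tz": 0,"tx": 0,"ty": 0,"gripper": 25}]}}

```text
clock: 9.05
tcp_pos: [0.3633, 0.2511, 0.0312]
tcp_rot: [-2.576, -1.798, -0.001]
force: [-6.7, -4.5, 32.4]
gripper_width: 0.479
```

{"api": "step_arm", "payload": {"moves": [{"rx": 0,"ry": 0,"rz": 0,"tz": -2,"tx": 0,"ty": 0,"gripper": 25},{"rx": 0,"ry": 0,"rz": 0,"tz": 0,"tx": 0,"ty": 0,"gripper": 48},{"rx": 0,"ry": 0,"rz": 0,"tz": 0,"tx": 0,"ty": 0,"gripper": 66},{"rx": 0,"ry": 0,"rz": 0,"tz": -10,"tx": 0,"ty": 0,"gripper": 66}]}}

```text
clock: 9.55
tcp_pos: [0.3624, 0.2505, 0.0413]
tcp_rot: [-2.576, -1.798, 0.003]
force: [-0.4, 0.4, -0.6]
gripper_width: 0.709
```

{"api": "step_arm", "payload": {"moves": [{"rx": 0,"ry": 0,"rz": 0,"tz": -40,"tx": 0,"ty": 0,"gripper": 66},{"rx": 0,"ry": 0,"rz": 0,"tz": -55,"tx": 0,"ty": 0,"gripper": 72},{"rx": 0,"ry": 0,"rz": 0,"tz": -50,"tx": -10,"ty": 20,"gripper": 72},{"rx": 0,"ry": 0,"rz": 0,"tz": -25,"tx": -22,"ty": 40,"gripper": 72},{"rx": 0,"ry": 0,"rz": 0,"tz": 0,"tx": -25,"ty": 48,"gripper": 72}]}}

```text
clock: 10.18
tcp_pos: [0.4467, 0.16, 0.2148]
tcp_rot: [2.574, 1.799, 0.008]
force: [0.0, 1.6, 0.1]
gripper_width: 0.785
```

```bash
python3 -c "
from h import *
go(.57,-.01,.26,110)
im=arm.capture('wrist')
cv2.imwrite('pics/w6.png',im)
"
```

```text
t10.18 p [0.4467 0.16   0.2148] psi 69.9 d(tool mm) [-117.2  174.4  -44.9] len 215 rv [ 0.005 -0.002 -0.699] rows>=3.7 F [0.  1.6 0.1] w 72.1
  d if turned first [-201.9   57.8  -45.2]
```

View pics/w6.png

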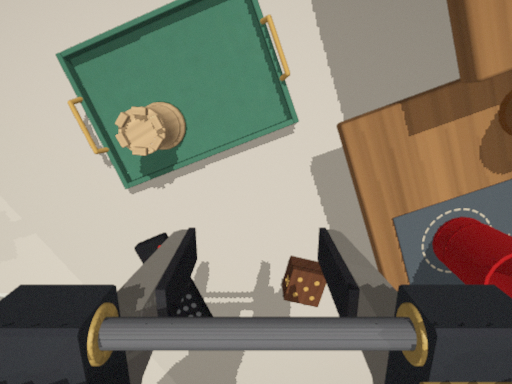

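{"api": "step_arm", "payload": {"moves": [{"rx": 0,"ry": 0,"rz": -0.175,"tz": -17,"tx": -26,"ty": 52,"gripper": 80},{"rx": 0,"ry": 0,"rz": -0.175,"tz": -17,"tx": -34,"ty": 47,"gripper": 80},{"rx": 0,"ry": 0,"rz": -0.175,"tz": -17,"tx": -42,"ty": 40,"gripper": 80},{"rx": 0,"ry": 0,"rz": -0.175,"tz": -17,"tx": -48,"ty": 32,"gripper": 80},{"rx": 0,"ry": 0,"rz": 0,"tz": -17,"tx": -53,"ty": 24,"gripper": 80}]}}

```text
clock: 10.85
tcp_pos: [0.6443, -0.0505, 0.2972]
tcp_rot: [-1.806, -2.57, -0.0]
force: [1.2, -0.4, 0.6]
gripper_width: 0.869
```

{"api": "step_arm", "payload": {"moves": [{"rx": 0,"ry": 0,"rz": 0,"tz": 0,"tx": 0,"ty": 0,"gripper": 80}]}}

```text
clock: 10.98
tcp_pos: [0.6458, -0.0519, 0.2973]
tcp_rot: [1.812, 2.564, 0.001]
force: [-0.4, 0.5, 0.4]
gripper_width: 0.87
```

```bash
python3 -c "
from h import *
go(.617,.039,.205,110)
R,p=tcp(); np.savez('w7.npz',R=R,p=p)
im=arm.capture('wrist')
cv2.imwrite('pics/w7.png',im)
cv2.imwrite('pics/w7b.png',cv2.resize(im[:300],(800,469),interpolation=cv2.INTER_CUBIC))
im=arm.capture('top');cv2.imwrite('pics/t7.png',im)
"
```

```text
t10.97 p [ 0.6458 -0.0519  0.2973] psi 109.5 d(tool mm) [95.4  3.  92.1] len 133 rv [ 0.002  0.002 -0.009] rows>=2.1 F [-0.4  0.5  0.4] w 79.9
  d if turned first [95.2  4.1 92.3]
```

View pics/w7b.png

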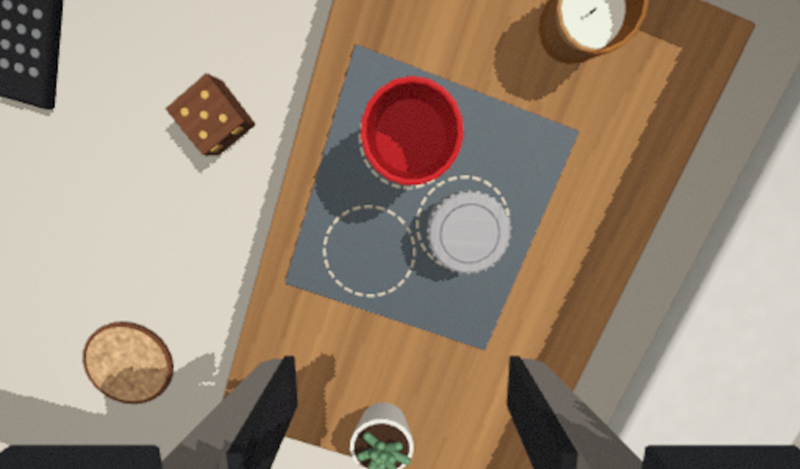

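```bash
cat >> h.py <<'E'
def fitcircle(im,c0,z,cam,T,r=(.0335,.034,.0345,.035),span=.008,arc=(0,360)):
    g=cv2.GaussianBlur(cv2.cvtColor(im,cv2.COLOR_BGR2GRAY),(3,3),0.6).astype(np.float32)
    th=np.radians(np.arange(arc[0],arc[1],2)); best=(-1e9,)
    def score(cx,cy,rr):
        def ring(q):
            P=np.array([pr((cx+q*np.cos(t),cy+q*np.sin(t),z),cam,T) for t in th],np.float32)
            return cv2.remap(g,P[:,:1],P[:,1:],cv2.INTER_LINEAR)[:,0].clip(0,255)
        v=ring(rr); return v.mean()-0.5*(ring(rr-.004).mean()+ring(rr+.004).mean())
    from scipy.optimize import minimize
    for rr in r:
        for dx in np.arange(-span,span+1e-9,.002):
            for dy in np.arange(-span,span+1e-9,.002):
                s=score(c0[0]+dx,c0[1]+dy,rr)
                if s>best[0]: best=(s,c0[0]+dx,c0[1]+dy,rr)
    o=minimize(lambda q:-score(q[0],q[1],q[2]),best[1:],method='Nelder-Mead',options=dict(initial_simplex=[np.array(best[1:])+d for d in ([0,0,0],[.001,0,0],[0,.001,0],[0,0,.0005])]))
    return o.x,-o.fun
E
python3 - <<'E'
from h import *
np.set_printoptions(precision=4,suppress=True)
f=np.load('w7.npz');T=(f['R'],f['p']);im=cv2.imread('pics/w7.png');s=.64
q=lambda u:((u[0]+.5)*s-.5,(u[1]+.5)*s-.5)
for n,uv,z in [("rookcirc",(369,251),.093),("cup",(412,131),.173),("tin",(470,232),.131),("coaster",(128,362),.006),("boxdot",(203,115),.038)]:
    print(n,bp(q(uv),z,"wrist",T))
c=bp(q((369,251)),.093,"wrist",T)
print(fitcircle(im,c,.093,"wrist",T,r=(.0345,)))
t=cv2.imread('pics/t7.png')
print('top',fitcircle(t,c,.093,"top",None,r=(.0345,)))
E
```

```text
rookcirc [ 0.618  -0.0494  0.093 ]
cup [0.6193 0.0392 0.173 ]
tin [ 0.679  -0.0066  0.131 ]
coaster [ 0.4234 -0.2554  0.006 ]
boxdot [0.4546 0.0014 0.038 ]Traceback (most recent call last):
  File "<stdin>", line 8, in <module>
  File "h.py", line 45, in fitcircle
    s=score(c0[0]+dx,c0[1]+dy,rr)
  File "h.py", line 40, in score
    v=ring(rr); return v.mean()-0.5*(ring(rr-.004).mean()+ring(rr+.004).mean())
                                     ~~~~^^^^^^^^^
  File "h.py", line 38, in ring
    P=np.array([pr((cx+q*np.cos(t),cy+q*np.sin(t),z),cam,T) for t in th],np.float32)
                ~~^^^^^^^^^^^^^^^^^^^^^^^^^^^^^^^^^^^^^^^^^
  File "h.py", line 13, in pr
    m=arm.camera_model(cam); X=np.asarray(X,float)
ValueError: time passes only in moves, steps and waits
```

View pics/t7.png

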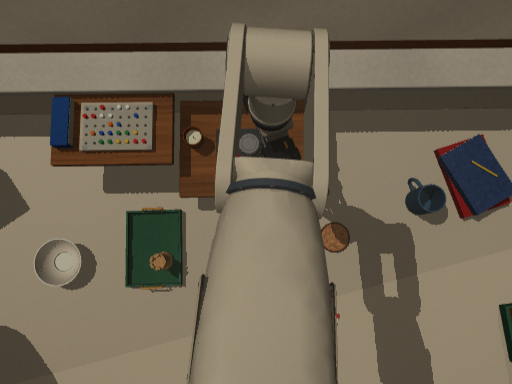

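```bash
sed -i 's/arm.camera_model(cam)/CM(cam)/' h.py; sed -i '3a import functools\n@functools.lru_cache(None)\ndef CM(n): return arm.camera_model(n)' h.py
python3 - <<'E'
from h import *
np.set_printoptions(precision=4,suppress=True)
f=np.load('w7.npz');T=(f['R'],f['p']);im=cv2.imread('pics/w7.png')
print(fitcircle(im,(.618,-.0494),.093,"wrist",T,r=(.0335,.0345)))
E
```

```text
(array([ 0.6181, -0.0498,  0.0346]), np.float64(45.95600128173828))
```

{"api": "step_arm", "payload": {"moves": [{"rx": 0,"ry": 0,"rz": -0.008,"tz": 20,"tx": 48,"ty": 2,"gripper": 82},{"rx": 0,"ry": 0,"rz": 0,"tz": 30,"tx": 47,"ty": 2,"gripper": 82},{"rx": 0,"ry": 0,"rz": 0,"tz": 40,"tx": 0,"ty": 0,"gripper": 82},{"rx": 0,"ry": 0,"rz": 0,"tz": 0,"tx": 0,"ty": 0,"gripper": 82}]}}

```text
clock: 11.58
tcp_pos: [0.6113, 0.0431, 0.2035]
tcp_rot: [-1.793, -2.573, 0.006]
force: [-0.0, -0.8, 0.7]
gripper_width: 0.893
```

```bash
python3 -c "
from h import *
go(.619,.039,.125,110)
T=tcp();im=arm.capture('wrist'); cv2.imwrite('pics/w8.png',im)
print(pr((.619,.039,.173),'wrist',T), pr((.6181,-.0498,.093),'wrist',T))
"
```

```text
t11.57 p [0.6113 0.0431 0.2035] psi 110.3 d(tool mm) [-6.7  6.3 78.4] len 79 rv [-0.006 -0.002  0.005] rows>=1.3 F [-0.  -0.8  0.7] w 82.0
  d if turned first [-6.5  5.8 78.5]
[266.50223317 232.02336252] [232.67352287 276.85455233]
```

View pics/w8.png

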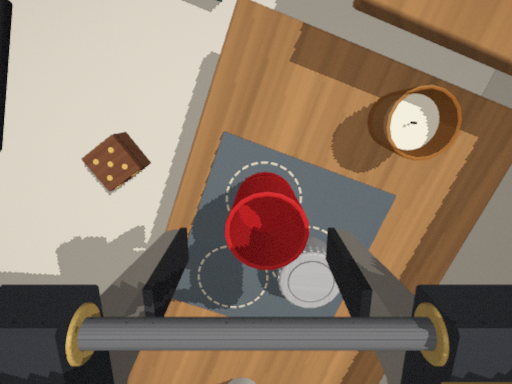

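{"api": "step_arm", "payload": {"moves": [{"rx": -0.005,"ry": 0,"rz": 0,"tz": 0,"tx": -6,"ty": 6,"gripper": 82},{"rx": 0,"ry": 0,"rz": 0,"tz": 30,"tx": 0,"ty": 0,"gripper": 82},{"rx": 0,"ry": 0,"rz": 0,"tz": 30,"tx": 0,"ty": 0,"gripper": 82},{"rx": 0,"ry": 0,"rz": 0,"tz": 18,"tx": 0,"ty": 0,"gripper": 82},{"rx": 0,"ry": 0,"rz": 0,"tz": 0,"tx": 0,"ty": 0,"gripper": 76}]}}

```text
clock: 12.25
tcp_pos: [0.623, 0.0379, 0.1279]
tcp_rot: [1.798, 2.573, 0.006]
force: [0.1, 0.2, -0.1]
gripper_width: 0.833
```

```bash
python3 -c "
from h import *
go(.619,.039,.125,110)
"
```

```text
t12.25 p [0.623  0.0379 0.1279] psi 110.1 d(tool mm) [ 2.4 -3.3  2.9] len 5 rv [ 0.004 -0.     0.002] rows>=0.1 F [ 0.1  0.2 -0.1] w 76.6
  d if turned first [ 2.4 -3.3  2.9]
```

{"api": "step_arm", "payload": {"moves": [{"rx": 0,"ry": 0,"rz": 0,"tz": 2,"tx": 2,"ty": -3,"gripper": 76},{"rx": 0,"ry": 0,"rz": 0,"tz": 0,"tx": 0,"ty": 0,"gripper": 66},{"rx": 0,"ry": 0,"rz": 0,"tz": 0,"tx": 0,"ty": 0,"gripper": 40},{"rx": 0,"ry": 0,"rz": 0,"tz": 0,"tx": 0,"ty": 0,"gripper": 40},{"rx": 0,"ry": 0,"rz": 0,"tz": 0,"tx": 0,"ty": 0,"gripper": 40}]}}

```text
clock: 12.88
tcp_pos: [0.62, 0.0392, 0.127]
tcp_rot: [1.796, 2.573, 0.008]
force: [-0.7, -1.2, 5.8]
gripper_width: 0.637
```

```bash
python3 -c "
from h import *
go(.619,.039,.125,110)
im=arm.capture('wrist'); cv2.imwrite('pics/w9.png',im)
"
```

```text
t12.88 p [0.62   0.0392 0.127 ] psi 110.1 d(tool mm) [ 0.2 -1.1  2. ] len 2 rv [0.006 0.    0.003] rows>=0.0 F [-0.7 -1.2  5.8] w 58.5
  d if turned first [ 0.2 -1.   2. ]
```

View pics/w9.png

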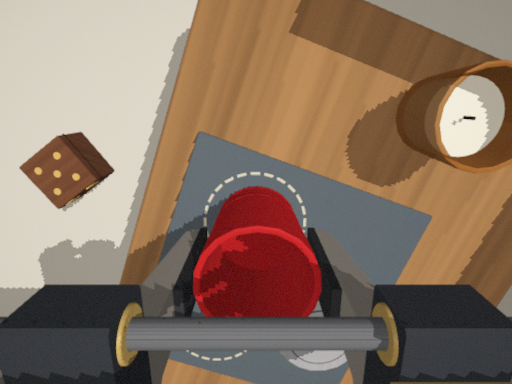

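{"api": "step_arm", "payload": {"moves": [{"rx": 0,"ry": 0,"rz": 0,"tz": -15,"tx": 0,"ty": 0,"gripper": 40},{"rx": 0,"ry": 0,"rz": 0,"tz": -35,"tx": 0,"ty": 0,"gripper": 40},{"rx": 0,"ry": 0,"rz": 0,"tz": -35,"tx": 0,"ty": 0,"gripper": 40},{"rx": 0,"ry": 0,"rz": 0,"tz": -20,"tx": 20,"ty": -4,"gripper": 40},{"rx": 0,"ry": 0,"rz": 0,"tz": -5,"tx": 40,"ty": -8,"gripper": 40}]}}

```text
clock: 13.55
tcp_pos: [0.5871, 0.0918, 0.2377]
tcp_rot: [1.799, 2.57, 0.009]
force: [0.8, 0.5, -0.9]
gripper_width: 0.635
```

{"api": "step_arm", "payload": {"moves": [{"rx": 0,"ry": 0,"rz": 0,"tz": 0,"tx": 48,"ty": -10,"gripper": 40},{"rx": 0,"ry": 0,"rz": 0,"tz": 0,"tx": 50,"ty": -10,"gripper": 40},{"rx": 0,"ry": 0,"rz": 0,"tz": 0,"tx": 50,"ty": -10,"gripper": 40},{"rx": 0,"ry": 0,"rz": 0,"tz": 0,"tx": 50,"ty": -10,"gripper": 40},{"rx": 0,"ry": 0,"rz": 0,"tz": 0,"tx": 35,"ty": -8,"gripper": 40}]}}

```text
clock: 14.18
tcp_pos: [0.4591, 0.2953, 0.2358]
tcp_rot: [1.796, 2.575, 0.006]
force: [0.3, -0.6, -1.7]
gripper_width: 0.635
```

{"api": "step_arm", "payload": {"moves": [{"rx": 0,"ry": 0,"rz": 0,"tz": 20,"tx": 10,"ty": -2,"gripper": 40},{"rx": 0,"ry": 0,"rz": 0,"tz": 20,"tx": 0,"ty": 0,"gripper": 40},{"rx": 0,"ry": 0,"rz": 0,"tz": 0,"tx": 0,"ty": 0,"gripper": 40}]}}

```text
clock: 14.55
tcp_pos: [0.4544, 0.302, 0.1945]
tcp_rot: [1.797, 2.575, 0.001]
force: [-0.0, -0.5, -1.7]
gripper_width: 0.634
```

```bash
python3 -c "
from h import *
go(.455,.305,.042,110)
R,p=tcp(); np.savez('w10.npz',R=R,p=p)
im=arm.capture('wrist'); cv2.imwrite('pics/w10.png',im)
"
```

```text
t14.55 p [0.4544 0.302  0.1945] psi 110.2 d(tool mm) [  2.7   1.4 152.5] len 153 rv [0.001 0.001 0.003] rows>=2.4 F [-0.  -0.5 -1.7] w 58.2
  d if turned first [  2.6   1.6 152.5]
```

View pics/w10.png

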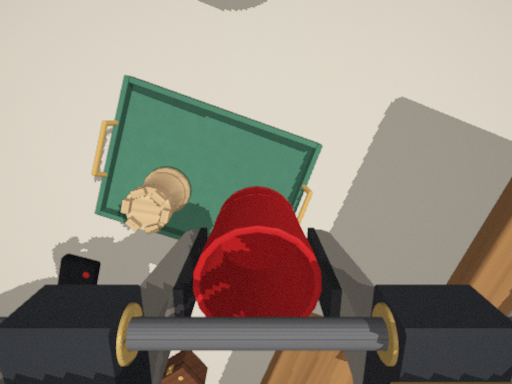

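Run:
```python
from h import *
np.set_printoptions(precision=4,suppress=True)
f=np.load('w10.npz');T=(f['R'],f['p'])
for uv in[(127,76),(321,146),(96,212)]: print(bp(uv,.022,"wrist",T))
print("rookfoot",bp((168,189),.016,"wrist",T), "head",bp((147,210),.088,"wrist",T))
```

```text
[0.2933 0.3544 0.022 ]
[0.5079 0.3572 0.022 ]
[0.2943 0.1979 0.022 ]
rookfoot [0.3638 0.251  0.016 ] head [0.3638 0.2505 0.088 ]
```

{"api": "step_arm", "payload": {"moves": [{"rx": 0,"ry": 0,"rz": 0,"tz": 40,"tx": 4,"ty": -3,"gripper": 40},{"rx": 0,"ry": 0,"rz": 0,"tz": 50,"tx": 0,"ty": 0,"gripper": 40},{"rx": 0,"ry": 0,"rz": 0,"tz": 40,"tx": 0,"ty": 0,"gripper": 40},{"rx": 0,"ry": 0,"rz": 0,"tz": 19,"tx": 0,"ty": 0,"gripper": 40},{"rx": 0,"ry": 0,"rz": 0,"tz": 0,"tx": 0,"ty": 0,"gripper": 40}]}}

```text
clock: 15.22
tcp_pos: [0.4526, 0.3048, 0.0464]
tcp_rot: [1.798, 2.574, 0.004]
force: [-0.8, 0.6, -1.1]
gripper_width: 0.634
```

{"api": "step_arm", "payload": {"moves": [{"rx": 0,"ry": 0,"rz": 0,"tz": 3,"tx": 0,"ty": 0,"gripper": 40},{"rx": 0,"ry": 0,"rz": 0,"tz": 0,"tx": 0,"ty": 0,"gripper": 40}]}}

```text
clock: 15.48
tcp_pos: [0.4538, 0.3055, 0.0449]
tcp_rot: [1.797, 2.573, 0.009]
force: [-0.3, 0.3, -0.7]
gripper_width: 0.631
```

{"api": "step_arm", "payload": {"moves": [{"rx": 0,"ry": 0,"rz": 0,"tz": 3,"tx": 0,"ty": 0,"gripper": 40},{"rx": 0,"ry": 0,"rz": 0,"tz": 0,"tx": 0,"ty": 0,"gripper": 40}]}}

```text
clock: 15.72
tcp_pos: [0.4532, 0.3051, 0.041]
tcp_rot: [1.797, 2.573, 0.007]
force: [0.1, 0.5, -1.1]
gripper_width: 0.635
```

{"api": "step_arm", "payload": {"moves": [{"rx": 0,"ry": 0,"rz": 0,"tz": 2,"tx": 0,"ty": 0,"gripper": 40},{"rx": 0,"ry": 0,"rz": 0,"tz": 0,"tx": 0,"ty": 0,"gripper": 40}]}}

```text
clock: 15.98
tcp_pos: [0.4533, 0.3053, 0.0399]
tcp_rot: [1.797, 2.573, 0.007]
force: [-3.5, -1.9, 12.8]
gripper_width: 0.635
```

Contact. Release and retreat.

{"api": "step_arm", "payload": {"moves": [{"rx": 0,"ry": 0,"rz": 0,"tz": -1,"tx": 0,"ty": 0,"gripper": 50},{"rx": 0,"ry": 0,"rz": 0,"tz": 0,"tx": 0,"ty": 0,"gripper": 66},{"rx": 0,"ry": 0,"rz": 0,"tz": 0,"tx": 0,"ty": 0,"gripper": 68},{"rx": 0,"ry": 0,"rz": 0,"tz": -15,"tx": 0,"ty": 0,"gripper": 68},{"rx": 0,"ry": 0,"rz": 0,"tz": -50,"tx": 0,"ty": 0,"gripper": 68}]}}

```text
clock: 16.6
tcp_pos: [0.4513, 0.3039, 0.1042]
tcp_rot: [1.798, 2.575, -0.001]
force: [0.6, 0.6, -0.6]
gripper_width: 0.739
```

{"api": "step_arm", "payload": {"moves": [{"rx": 0,"ry": 0,"rz": 0,"tz": -60,"tx": 0,"ty": 0,"gripper": 80},{"rx": 0,"ry": 0,"rz": 0,"tz": -55,"tx": -20,"ty": 0,"gripper": 80},{"rx": 0,"ry": 0,"rz": 0,"tz": 0,"tx": -50,"ty": 20,"gripper": 80}]}}

```text
clock: 16.98
tcp_pos: [0.4971, 0.2477, 0.2261]
tcp_rot: [1.791, 2.573, 0.02]
force: [-0.4, 0.9, -1.2]
gripper_width: 0.866
```

```bash
python3 -c "
from h import *
go(.63,-.05,.28,90)
R,p=tcp(); np.savez('w11.npz',R=R,p=p)
im=arm.capture('wrist'); cv2.imwrite('pics/w11.png',im)
"
```

```text
t16.98 p [0.4971 0.2477 0.2261] psi 110.3 d(tool mm) [-325.2   22.1  -54.1] len 330 rv [ 0.014 -0.004  0.355] rows>=5.3 F [-0.4  0.9 -1.2] w 79.6
  d if turned first [-297.7  132.9  -53.9]
```

View pics/w11.png

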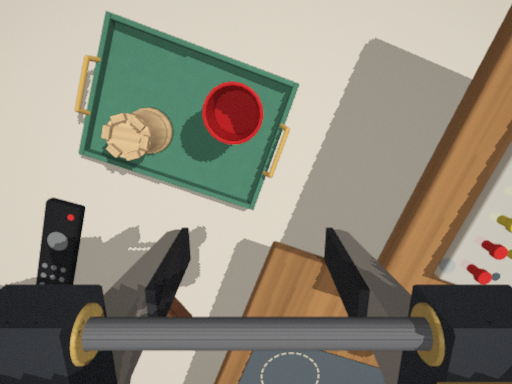

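{"api": "step_arm", "payload": {"moves": [{"rx": 0,"ry": 0,"rz": -0.175,"tz": -15,"tx": -45,"ty": 15,"gripper": 80},{"rx": 0,"ry": 0,"rz": -0.175,"tz": -15,"tx": -46,"ty": 7,"gripper": 80},{"rx": 0,"ry": 0,"rz": -0.175,"tz": -15,"tx": -47,"ty": -2,"gripper": 80},{"rx": 0,"ry": 0,"rz": -0.175,"tz": -10,"tx": -46,"ty": -10,"gripper": 80},{"rx": 0,"ry": 0,"rz": -0.175,"tz": -10,"tx": -44,"ty": -18,"gripper": 80}]}}

```text
clock: 17.65
tcp_pos: [0.6412, 0.0595, 0.2865]
tcp_rot: [0.528, 3.092, 0.004]
force: [0.5, 1.0, -0.2]
gripper_width: 0.87
```

{"api": "step_arm", "payload": {"moves": [{"rx": 0,"ry": 0,"rz": -0.175,"tz": 0,"tx": -40,"ty": -25,"gripper": 80},{"rx": 0,"ry": 0,"rz": -0.175,"tz": 0,"tx": -35,"ty": -31,"gripper": 80},{"rx": 0,"ry": 0,"rz": 0,"tz": 0,"tx": 0,"ty": 0,"gripper": 80},{"rx": 0,"ry": 0,"rz": 0,"tz": 0,"tx": 0,"ty": 0,"gripper": 80}]}}

```text
clock: 18.15
tcp_pos: [0.6985, -0.0124, 0.2855]
tcp_rot: [-0.005, 3.138, 0.003]
force: [1.1, 0.0, -0.4]
gripper_width: 0.87
```

```bash
python3 -c "
from h import *
go(.68,-.007,.2,180)
R,p=tcp(); np.savez('w12.npz',R=R,p=p)
im=arm.capture('wrist'); cv2.imwrite('pics/w12.png',im)
cv2.imwrite('pics/w12b.png',cv2.resize(im[:300],(800,469),interpolation=cv2.INTER_CUBIC))
print('wall',bp((130+100,20+69.5),.187))
"
```

```text
t18.15 p [ 0.6985 -0.0124  0.2855] psi -179.8 d(tool mm) [18.8  5.3 85.4] len 88 rv [0.002 0.004 0.003] rows>=1.4 F [ 1.1  0.  -0.4] w 80.0
  d if turned first [18.5  5.4 85.5]
wall [0.81127614 0.03897681 0.187     ]
```

View pics/w12b.png

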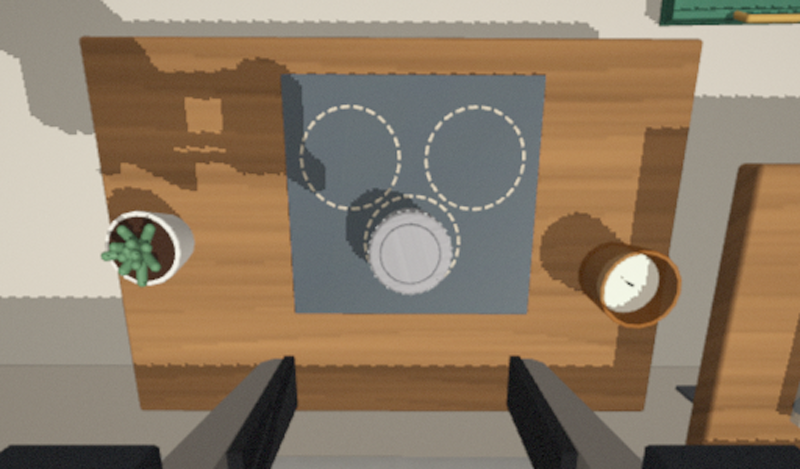

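Run:
```python
from h import *
np.set_printoptions(precision=4,suppress=True)
f=np.load('w12.npz');T=(f['R'],f['p']);im=cv2.imread('pics/w12.png')
print('rookc',fitcircle(im,(.618,-.0494),.093,"wrist",T,r=(.0345,)))
print('cupc',fitcircle(im,(.619,.039),.093,"wrist",T,r=(.0345,)))
s=.64
q=lambda u:((u[0]+.5)*s-.5,(u[1]+.5)*s-.5)
print('tin',bp(q((410,251)),.131,"wrist",T))
```

```text
rookc (array([ 0.618 , -0.0498,  0.0346]), np.float64(48.77532958984375))
cupc (array([0.6181, 0.0384, 0.0345]), np.float64(54.39630126953125))
tin [ 0.677  -0.0076  0.131 ]
```

{"api": "step_arm", "payload": {"moves": [{"rx": 0,"ry": 0,"rz": 0.003,"tz": 45,"tx": 20,"ty": 5,"gripper": 80},{"rx": 0,"ry": 0,"rz": 0,"tz": 50,"tx": 0,"ty": 0,"gripper": 80},{"rx": 0,"ry": 0,"rz": 0,"tz": 40,"tx": 0,"ty": 0,"gripper": 80},{"rx": 0,"ry": 0,"rz": 0,"tz": 0,"tx": 0,"ty": 0,"gripper": 80},{"rx": 0,"ry": 0,"rz": 0,"tz": 0,"tx": 0,"ty": 0,"gripper": 80}]}}

```text
clock: 18.82
tcp_pos: [0.6805, -0.007, 0.1523]
tcp_rot: [-0.005, 3.135, 0.003]
force: [0.7, 0.2, 0.4]
gripper_width: 0.869
```

```bash
python3 -c "
from h import *
go(.678,-.0065,.100,180)
T=tcp()
im=arm.capture('wrist'); cv2.imwrite('pics/w13.png',im)
print(pr((.678,-.006,.131),'wrist',T))
"
```

```text
t18.82 p [ 0.6805 -0.007   0.1523] psi -179.8 d(tool mm) [ 2.9  0.4 52.3] len 52 rv [0.002 0.007 0.003] rows>=0.8 F [0.7 0.2 0.4] w 79.9
  d if turned first [ 2.5  0.5 52.3]
[259.73972998 225.99848112]
```

View pics/w13.png

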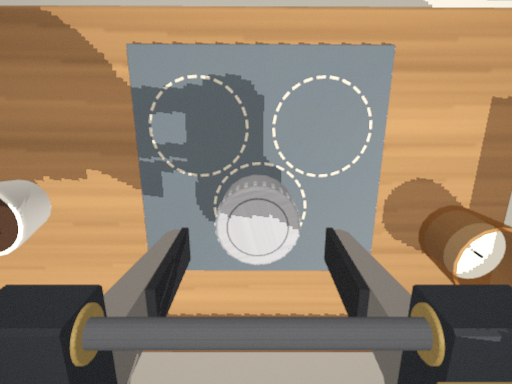

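{"api": "step_arm", "payload": {"moves": [{"rx": 0,"ry": 0.006,"rz": 0,"tz": 20,"tx": 2.5,"ty": 0,"gripper": 80},{"rx": 0,"ry": 0,"rz": 0,"tz": 20,"tx": 0,"ty": 0,"gripper": 80},{"rx": 0,"ry": 0,"rz": 0,"tz": 11,"tx": 0,"ty": 0,"gripper": 80},{"rx": 0,"ry": 0,"rz": 0,"tz": 0,"tx": 0,"ty": 0,"gripper": 70},{"rx": 0,"ry": 0,"rz": 0,"tz": 0,"tx": 0,"ty": 0,"gripper": 60}]}}

```text
clock: 19.5
tcp_pos: [0.6776, -0.0076, 0.0995]
tcp_rot: [0.004, -3.141, -0.003]
force: [-0.0, 0.5, -0.5]
gripper_width: 0.676
```

{"api": "step_arm", "payload": {"moves": [{"rx": 0,"ry": 0,"rz": 0,"tz": 0,"tx": 0,"ty": 0,"gripper": 40},{"rx": 0,"ry": 0,"rz": 0,"tz": 0,"tx": 0,"ty": 0,"gripper": 40},{"rx": 0,"ry": 0,"rz": 0,"tz": 0,"tx": 0,"ty": 0,"gripper": 40}]}}

```text
clock: 19.88
tcp_pos: [0.6777, -0.0075, 0.0998]
tcp_rot: [0.004, -3.141, -0.003]
force: [0.3, 0.3, 2.3]
gripper_width: 0.597
```

```bash
python3 -c "
from h import *
go(.424,-.257,.2,180)
"
```

```text
t19.88 p [ 0.6777 -0.0075  0.0998] psi -179.8 d(tool mm) [ 254.5 -248.6 -100.5] len 370 rv [ 0.002 -0.     0.003] rows>=5.9 F [0.3 0.3 2.3] w 54.8
  d if turned first [ 253.7 -249.5 -100.2]
```

{"api": "step_arm", "payload": {"moves": [{"rx": 0,"ry": 0,"rz": 0,"tz": -15,"tx": 0,"ty": 0,"gripper": 40},{"rx": 0,"ry": 0,"rz": 0,"tz": -35,"tx": 0,"ty": 0,"gripper": 40},{"rx": 0,"ry": 0,"rz": 0,"tz": -40,"tx": 10,"ty": -15,"gripper": 40},{"rx": 0,"ry": 0,"rz": 0,"tz": -20,"tx": 25,"ty": -35,"gripper": 40},{"rx": 0,"ry": 0,"rz": 0,"tz": 0,"tx": 30,"ty": -40,"gripper": 40}]}}

```text
clock: 20.5
tcp_pos: [0.6134, -0.0986, 0.2124]
tcp_rot: [-0.006, 3.139, 0.001]
force: [-0.7, -0.4, -1.9]
gripper_width: 0.598
```

{"api": "step_arm", "payload": {"moves": [{"rx": 0,"ry": 0,"rz": 0,"tz": 0,"tx": 33,"ty": -44,"gripper": 40},{"rx": 0,"ry": 0,"rz": 0,"tz": 0,"tx": 33,"ty": -44,"gripper": 40},{"rx": 0,"ry": 0,"rz": 0,"tz": 0,"tx": 33,"ty": -44,"gripper": 40},{"rx": 0,"ry": 0,"rz": 0,"tz": 0,"tx": 20,"ty": -27,"gripper": 40},{"rx": 0,"ry": 0,"rz": 0,"tz": 0,"tx": 0,"ty": 0,"gripper": 40}]}}

```text
clock: 21.12
tcp_pos: [0.4928, -0.2589, 0.2101]
tcp_rot: [-0.0, -3.14, -0.002]
force: [-0.0, 0.6, -2.1]
gripper_width: 0.597
```

{"api": "step_arm", "payload": {"moves": [{"rx": 0,"ry": 0,"rz": 0,"tz": 0,"tx": 0,"ty": 0,"gripper": 40}]}}

```text
clock: 21.25
tcp_pos: [0.4945, -0.2571, 0.2098]
tcp_rot: [0.004, -3.141, -0.003]
force: [-0.2, 0.3, -0.6]
gripper_width: 0.595
```

```bash
python3 -c "
from h import *
go(.424,-.257,.2,180)
R,p=tcp(); np.savez('w14.npz',R=R,p=p)
im=arm.capture('wrist'); cv2.imwrite('pics/w14.png',im)
cv2.imwrite('pics/w14b.png',cv2.resize(im[:300],(800,469),interpolation=cv2.INTER_CUBIC))
"
```

```text
t21.25 p [ 0.4945 -0.2571  0.2098] psi -179.9 d(tool mm) [70.5  0.2  9.8] len 71 rv [ 0.002 -0.001  0.002] rows>=1.1 F [-0.2  0.3 -0.6] w 54.7
  d if turned first [70.5  0.1  9.8]
```

View pics/w14b.png

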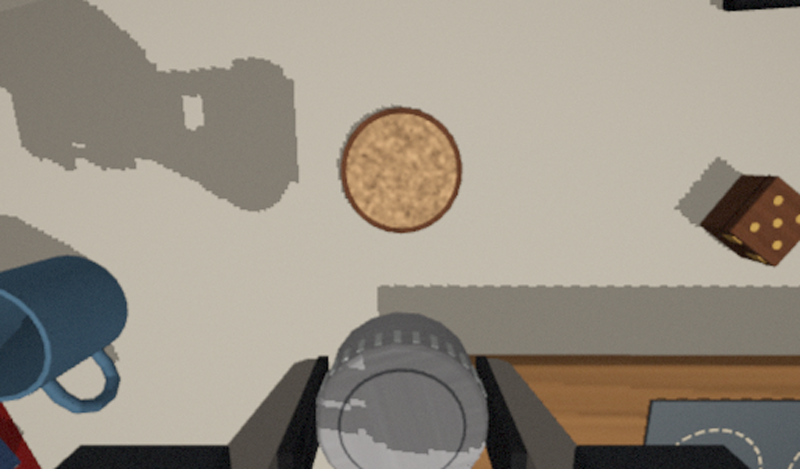

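Run:
```python
from h import *
np.set_printoptions(precision=4,suppress=True)
f=np.load('w14.npz');T=(f['R'],f['p']);im=cv2.imread('pics/w14.png')
hsv=cv2.cvtColor(im,cv2.COLOR_BGR2HSV)
m=(hsv[...,1]>75).astype(np.uint8)
n,l,st,c=cv2.connectedComponentsWithStats(m)
k=l[108,257];print(st[k],c[k])
cs,_=cv2.findContours((l==k).astype(np.uint8),0,cv2.CHAIN_APPROX_NONE);cs=max(cs,key=len)[:,0]
P=np.array([bp(u,.006,"wrist",T)[:2] for u in cs])
A=np.c_[2*P,np.ones(len(P))];s=np.linalg.lstsq(A,(P**2).sum(1),rcond=None)[0]
print(s[:2],np.sqrt(s[2]+s[0]**2+s[1]**2))
p=T[1]
# held tin lid: z top = tcp + 38-6.8mm
z=p[2]+.0312
print('tin pred',pr((p[0],p[1],z),"wrist",T)*1.5625+.28)
X=[bp(((u+.5)*.64-.5,(v+.5)*.64-.5),z,"wrist",T) for u,v in[(317,425),(488,425),(402.5,369)]];print(X)
```

```text
[ 218   69   78   80 4861] [256.359  108.4075]
[ 0.4224 -0.2585] 0.04384191160939845
tin pred [404.7223 423.6522]
[array([ 0.495 , -0.2849,  0.241 ]), array([ 0.4949, -0.2306,  0.241 ]), array([ 0.4757, -0.2578,  0.241 ])]
```

Run:
```python
import cv2
im=cv2.imread('pics/w14.png')
cv2.imwrite('pics/w14c.png',cv2.resize(im[190:384,170:350],None,fx=3,fy=3,interpolation=cv2.INTER_CUBIC))
```

```text
(no output)
```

View pics/w14c.png

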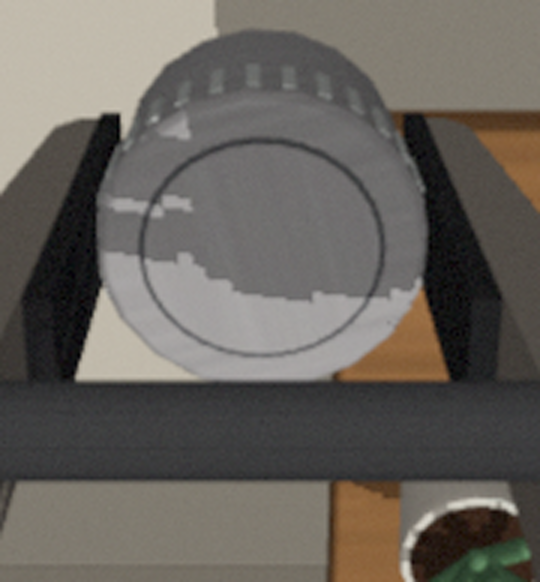

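{"api": "step_arm", "payload": {"moves": [{"rx": 0,"ry": 0,"rz": 0,"tz": 50,"tx": 36,"ty": 0,"gripper": 40},{"rx": 0,"ry": 0,"rz": 0,"tz": 50,"tx": 36,"ty": -1,"gripper": 40},{"rx": 0,"ry": 0,"rz": 0,"tz": 50,"tx": 0,"ty": 0,"gripper": 40},{"rx": 0,"ry": 0,"rz": 0,"tz": 35,"tx": 0,"ty": 0,"gripper": 40},{"rx": 0,"ry": 0,"rz": 0,"tz": 0,"tx": 0,"ty": 0,"gripper": 40}]}}

```text
clock: 21.92
tcp_pos: [0.4209, -0.2564, 0.0224]
tcp_rot: [0.007, -3.136, -0.007]
force: [0.4, -0.2, -0.7]
gripper_width: 0.595
```

{"api": "step_arm", "payload": {"moves": [{"rx": 0,"ry": 0,"rz": 0,"tz": 0,"tx": 0,"ty": 0,"gripper": 40}]}}

```text
clock: 22.05
tcp_pos: [0.4231, -0.2581, 0.0253]
tcp_rot: [0.006, -3.141, -0.002]
force: [0.5, -1.5, -0.8]
gripper_width: 0.594
```

```bash
python3 -c "
from h import *
go(.4225,-.258,.0128,180)
R,p=tcp(); np.savez('w15.npz',R=R,p=p)
im=arm.capture('wrist'); cv2.imwrite('pics/w15.png',im)
cv2.imwrite('pics/w15b.png',cv2.resize(im[100:384,140:380],None,fx=2.1,fy=2.1,interpolation=cv2.INTER_CUBIC))
"
```

```text
t22.05 p [ 0.4231 -0.2581  0.0253] psi -179.8 d(tool mm) [ 0.6  0.1 12.5] len 12 rv [ 0.001 -0.     0.004] rows>=0.2 F [ 0.5 -1.5 -0.8] w 54.6
  d if turned first [ 0.6  0.1 12.5]
```

View pics/w15b.png

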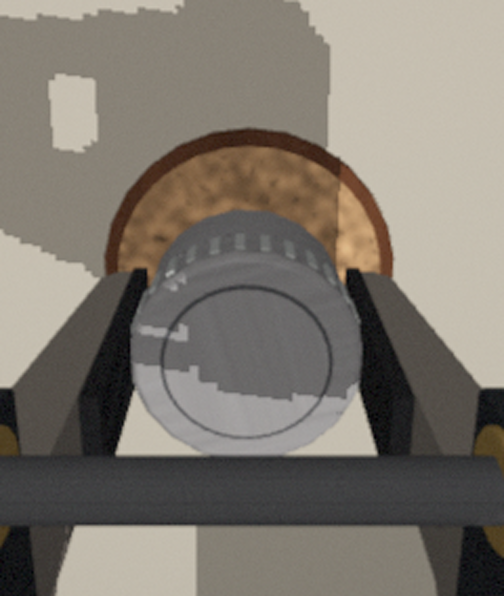

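Run:
```python
from h import *
np.set_printoptions(precision=4,suppress=True)
f=np.load('w15.npz');T=(f['R'],f['p'])
q=lambda u:(140+(u[0]+.5)/2.1-.5,100+(u[1]+.5)/2.1-.5)
pts=[(105,260),(249,128),(393,260),(160,160),(338,158),(112,220),(387,220)]
P=np.array([bp(q(u),.006,"wrist",T)[:2] for u in pts])
A=np.c_[2*P,np.ones(len(P))];s=np.linalg.lstsq(A,(P**2).sum(1),rcond=None)[0]
print(s[:2],np.sqrt(s[2]+s[0]**2+s[1]**2))
print('edge',bp(q((249,128)),.006,"wrist",T))
print('tin',bp(q((246,361)),T[1][2]+.0312,"wrist",T))
```

```text
[ 0.4218 -0.258 ] 0.04454334337913802
edge [ 0.3769 -0.2583  0.006 ]
tin [ 0.4235 -0.2591  0.0565]
```

{"api": "step_arm", "payload": {"moves": [{"rx": 0,"ry": 0,"rz": 0.003,"tz": 7,"tx": 1.5,"ty": 1,"gripper": 40},{"rx": 0,"ry": 0,"rz": 0,"tz": 3,"tx": 0,"ty": 0,"gripper": 40},{"rx": 0,"ry": 0,"rz": 0,"tz": 0,"tx": 0,"ty": 0,"gripper": 40}]}}

```text
clock: 22.48
tcp_pos: [0.4203, -0.2571, 0.0143]
tcp_rot: [-0.0, -3.14, -0.003]
force: [0.1, 0.8, -1.8]
gripper_width: 0.595
```

{"api": "step_arm", "payload": {"moves": [{"rx": 0,"ry": 0,"rz": 0,"tz": 2,"tx": 0,"ty": 0,"gripper": 40},{"rx": 0,"ry": 0,"rz": 0,"tz": 0,"tx": 0,"ty": 0,"gripper": 40}]}}

```text
clock: 22.72
tcp_pos: [0.4206, -0.2573, 0.0128]
tcp_rot: [-0.0, -3.141, -0.002]
force: [-1.4, 1.4, 7.4]
gripper_width: 0.596
```

{"api": "step_arm", "payload": {"moves": [{"rx": 0,"ry": 0,"rz": 0,"tz": -1,"tx": -0.5,"ty": 0,"gripper": 40},{"rx": 0,"ry": 0,"rz": 0,"tz": 0,"tx": 0,"ty": 0,"gripper": 60},{"rx": 0,"ry": 0,"rz": 0,"tz": 0,"tx": 0,"ty": 0,"gripper": 76},{"rx": 0,"ry": 0,"rz": 0,"tz": -20,"tx": 0,"ty": 0,"gripper": 76},{"rx": 0,"ry": 0,"rz": 0,"tz": -50,"tx": 0,"ty": 0,"gripper": 76}]}}

```text
clock: 23.35
tcp_pos: [0.4195, -0.2563, 0.0823]
tcp_rot: [-0.0, -3.136, -0.007]
force: [0.7, -0.2, -0.1]
gripper_width: 0.826
```

{"api": "step_arm", "payload": {"moves": [{"rx": 0,"ry": 0,"rz": 0,"tz": -55,"tx": 0,"ty": 0,"gripper": 76},{"rx": 0,"ry": 0,"rz": 0,"tz": -50,"tx": -25,"ty": 0,"gripper": 76},{"rx": 0,"ry": 0,"rz": 0,"tz": -10,"tx": -45,"ty": 10,"gripper": 76},{"rx": 0,"ry": 0,"rz": 0,"tz": 0,"tx": 0,"ty": 0,"gripper": 76},{"rx": 0,"ry": 0,"rz": 0,"tz": 0,"tx": 0,"ty": 0,"gripper": 76}]}}

```text
clock: 23.98
tcp_pos: [0.4901, -0.247, 0.1973]
tcp_rot: [0.001, -3.138, -0.004]
force: [0.3, 0.8, -0.5]
gripper_width: 0.829
```

```bash
python3 -c "
from h import *
go(.455,.0,.2,150)
R,p=tcp(); np.savez('w16.npz',R=R,p=p)
im=arm.capture('wrist'); cv2.imwrite('pics/w16.png',im)
cv2.imwrite('pics/w16b.png',cv2.resize(im[50:200,180:340],None,fx=4,fy=4,interpolation=cv2.INTER_CUBIC))
"
```

```text
t23.98 p [ 0.4901 -0.247   0.1973] psi -180.0 d(tool mm) [ 35.  247.1  -2. ] len 250 rv [ 0.002 -0.004  0.524] rows>=4.0 F [ 0.3  0.8 -0.5] w 76.2
  d if turned first [153.9 196.4  -2.7]
```

View pics/w16b.png

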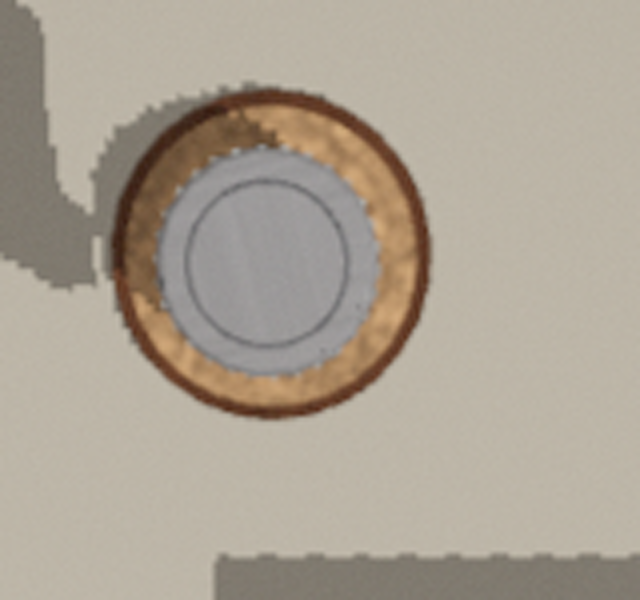

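View pics/w16.png

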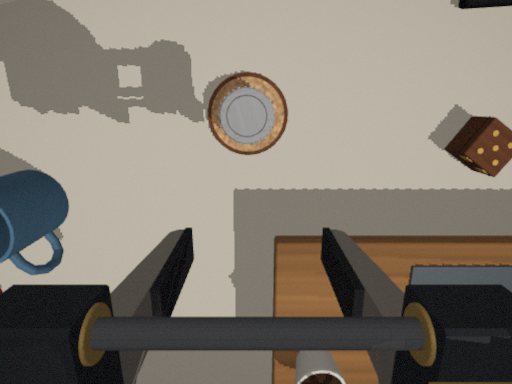

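Run:
```python
from h import *
np.set_printoptions(precision=4,suppress=True)
f=np.load('w16.npz');T=(f['R'],f['p'])
q=lambda u:(180+(u[0]+.5)/4-.5,50+(u[1]+.5)/4-.5)
def fit(pts,z):
    P=np.array([bp(q(u),z,"wrist",T)[:2] for u in pts])
    A=np.c_[2*P,np.ones(len(P))];s=np.linalg.lstsq(A,(P**2).sum(1),rcond=None)[0]
    return s[:2],np.sqrt(s[2]+s[0]**2+s[1]**2)
print('coaster',fit([(113,248),(430,245),(271,88),(271,418)],.006))
print('tinring',fit([(186,262),(348,262),(267,180),(267,346)],.044))
print('tin',fit([(157,262),(380,262),(268,147),(268,376)],.044))
```

```text
coaster (array([ 0.4222, -0.258 ]), np.float64(0.04436896725890283))
tinring (array([ 0.4223, -0.2582]), np.float64(0.02017438732945339))
tin (array([ 0.4223, -0.2578]), np.float64(0.027792740151075187))
```

{"api": "step_arm", "payload": {"moves": [{"rx": 0,"ry": 0,"rz": 0.175,"tz": 0,"tx": -3,"ty": 44,"gripper": 70},{"rx": 0,"ry": 0,"rz": 0.175,"tz": 0,"tx": 4,"ty": 44,"gripper": 70},{"rx": 0,"ry": 0,"rz": 0.175,"tz": 0,"tx": 12,"ty": 42,"gripper": 70},{"rx": 0,"ry": 0,"rz": 0,"tz": 0,"tx": 19,"ty": 40,"gripper": 70},{"rx": 0,"ry": 0,"rz": 0,"tz": 0,"tx": 19,"ty": 40,"gripper": 70}]}}

```text
clock: 24.65
tcp_pos: [0.5069, -0.0268, 0.1978]
tcp_rot: [-0.816, -3.03, -0.001]
force: [0.1, 0.2, 0.2]
gripper_width: 0.763
```

{"api": "step_arm", "payload": {"moves": [{"rx": 0,"ry": 0,"rz": 0,"tz": 0,"tx": 0,"ty": 0,"gripper": 70},{"rx": 0,"ry": 0,"rz": 0,"tz": 0,"tx": 0,"ty": 0,"gripper": 70}]}}

```text
clock: 24.9
tcp_pos: [0.5074, -0.0283, 0.198]
tcp_rot: [-0.814, -3.031, -0.001]
force: [0.1, -0.3, -0.3]
gripper_width: 0.76
```

```bash
python3 -c "
from h import *
go(.455,.001,.1,150)
R,p=tcp(); np.savez('w17.npz',R=R,p=p)
im=arm.capture('wrist'); cv2.imwrite('pics/w17.png',im)
u=pr((.455,.001,.038),'wrist',(R,p));print(u)
o=(int(u[0])-60,int(u[1])-60);print(o)
cv2.imwrite('pics/w17b.png',cv2.resize(im[o[1]:o[1]+120,o[0]:o[0]+120],None,fx=5,fy=5,interpolation=cv2.INTER_CUBIC))
"
```

```text
t24.90 p [ 0.5074 -0.0283  0.198 ] psi 149.9 d(tool mm) [59.8 -0.9 98.2] len 115 rv [-0.    -0.003 -0.001] rows>=1.8 F [ 0.1 -0.3 -0.3] w 69.9
  d if turned first [60.1 -0.8 98. ]
[256.98553695 122.68372194]
(196, 62)
```

View pics/w17b.png

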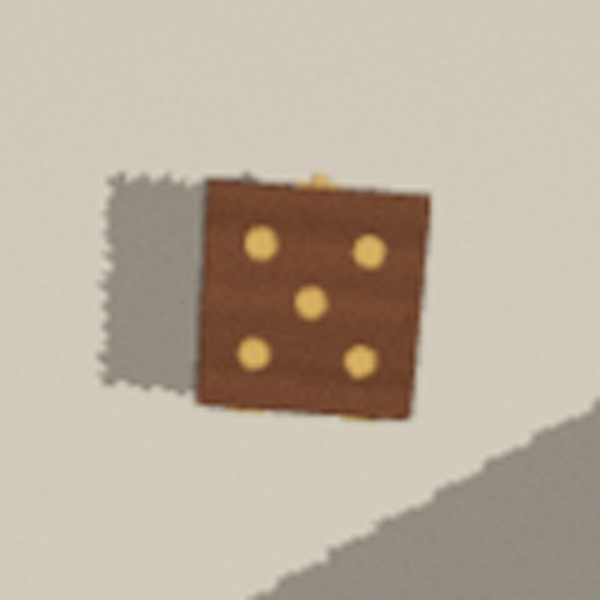

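Run:
```python
from h import *
np.set_printoptions(precision=4,suppress=True)
f=np.load('w17.npz');T=(f['R'],f['p'])
q=lambda u:(196+(u[0]+.5)/5-.5,62+(u[1]+.5)/5-.5)
P=[bp(q(u),.038,"wrist",T) for u in[(261,244),(369,251),(253,353),(361,360),(311,302)]]
print(P[4],np.mean(P[:4],0))
for a,b in((0,1),(2,3),(2,0),(3,1)): d=P[b]-P[a]; print(np.degrees(np.arctan2(d[1],d[0])),np.linalg.norm(d))
c=np.mean(P[:4],0)
C=[bp(q(u),.038,"wrist",T) for u in[(206,179),(431,195),(411,418),(197,403)]];print(np.mean(C,0))
```

```text
[0.4548 0.0021 0.038 ] [0.4549 0.002  0.038 ]
56.30513111251927 0.021989620194510416
56.23784281412545 0.022410903113960618
145.0821117754642 0.021868285592892514
146.18605854499864 0.021889670436041522
[0.4547 0.0022 0.038 ]
```

```bash
python3 -c "
from h import *
go(.4548,.002,.1,146);go(.4548,.002,.012,146)
print(bp((250,196.5),.09))
"
```

```text
t24.95 p [ 0.5076 -0.0287  0.1981] psi 149.9 d(tool mm) [60.8  0.  98.3] len 116 rv [ 0.    -0.003  0.068] rows>=1.8 F [ 0.1  0.2 -0.1] w 70.1
  d if turned first [60.9 -4.1 98.1]
t24.95 p [ 0.5076 -0.0287  0.1981] psi 149.9 d(tool mm) [ 60.6  -0.  186.3] len 196 rv [ 0.    -0.003  0.068] rows>=3.1 F [ 0.1  0.2 -0.1] w 70.1
  d if turned first [ 60.9  -4.1 186.1]
[ 0.53930177 -0.00856165  0.09      ]
```

{"api": "step_arm", "payload": {"moves": [{"rx": 0,"ry": 0,"rz": 0.068,"tz": 0,"tx": 30,"ty": -1,"gripper": 70},{"rx": 0,"ry": 0,"rz": 0,"tz": 35,"tx": 31,"ty": -2,"gripper": 70},{"rx": 0,"ry": 0,"rz": 0,"tz": 45,"tx": 0,"ty": 0,"gripper": 70},{"rx": 0,"ry": 0,"rz": 0,"tz": 40,"tx": 0,"ty": 0,"gripper": 70},{"rx": 0,"ry": 0,"rz": 0,"tz": 0,"tx": 0,"ty": 0,"gripper": 70}]}}

```text
clock: 25.58
tcp_pos: [0.4524, 0.0013, 0.0766]
tcp_rot: [-0.918, -2.997, 0.001]
force: [0.6, 0.1, 0.6]
gripper_width: 0.759
```

{"api": "step_arm", "payload": {"moves": [{"rx": 0,"ry": 0,"rz": 0,"tz": 0,"tx": 0,"ty": 0,"gripper": 70}]}}

```text
clock: 25.7
tcp_pos: [0.4554, 0.0017, 0.0796]
tcp_rot: [-0.92, -3.003, -0.002]
force: [0.7, -0.8, 0.1]
gripper_width: 0.763
```

```bash
python3 -c "
from h import *
go(.4548,.002,.012,146)
im=arm.capture('wrist'); cv2.imwrite('pics/w18.png',im)
"
```

```text
t25.70 p [0.4554 0.0017 0.0796] psi 145.9 d(tool mm) [ 0.6 -0.2 67.6] len 68 rv [ 0.001 -0.001 -0.001] rows>=1.1 F [ 0.7 -0.8  0.1] w 70.1
  d if turned first [ 0.7 -0.1 67.6]
```

View pics/w18.png

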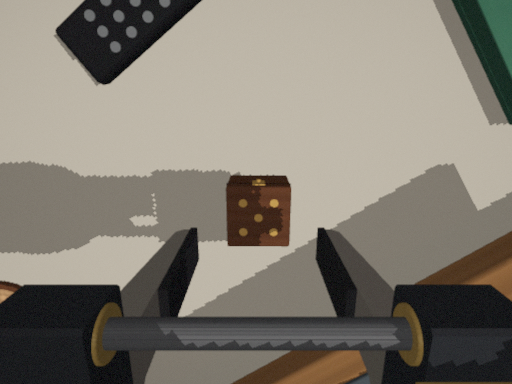

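{"api": "step_arm", "payload": {"moves": [{"rx": 0,"ry": 0,"rz": 0,"tz": 30,"tx": 0,"ty": 0,"gripper": 70},{"rx": 0,"ry": 0,"rz": 0,"tz": 27,"tx": 0,"ty": 0,"gripper": 70},{"rx": 0,"ry": 0,"rz": 0,"tz": 10,"tx": 0,"ty": 0,"gripper": 65},{"rx": 0,"ry": 0,"rz": 0,"tz": 0,"tx": 0,"ty": 0,"gripper": 55},{"rx": 0,"ry": 0,"rz": 0,"tz": 0,"tx": 0,"ty": 0,"gripper": 30}]}}

```text
clock: 26.38
tcp_pos: [0.4556, 0.0025, 0.0127]
tcp_rot: [-0.918, -3.004, -0.003]
force: [-0.3, -0.5, 0.3]
gripper_width: 0.511
```

{"api": "step_arm", "payload": {"moves": [{"rx": 0,"ry": 0,"rz": 0,"tz": 0,"tx": 0,"ty": 0,"gripper": 30},{"rx": 0,"ry": 0,"rz": 0,"tz": 0,"tx": 0,"ty": 0,"gripper": 30}]}}

```text
clock: 26.62
tcp_pos: [0.4556, 0.0026, 0.0127]
tcp_rot: [0.918, 3.004, 0.003]
force: [-0.5, -0.3, 6.7]
gripper_width: 0.502
```

{"api": "step_arm", "payload": {"moves": [{"rx": 0,"ry": 0,"rz": 0,"tz": -15,"tx": 0,"ty": 0,"gripper": 30},{"rx": 0,"ry": 0,"rz": 0,"tz": -40,"tx": 0,"ty": 0,"gripper": 30},{"rx": 0,"ry": 0,"rz": 0,"tz": -55,"tx": 0,"ty": 0,"gripper": 30},{"rx": 0,"ry": 0,"rz": 0,"tz": -50,"tx": 0,"ty": 0,"gripper": 30},{"rx": 0,"ry": 0,"rz": -0.119,"tz": -15,"tx": -38,"ty": 24,"gripper": 30}]}}

```text
clock: 27.25
tcp_pos: [0.4997, 0.001, 0.1914]
tcp_rot: [0.734, 3.052, 0.004]
force: [0.6, 0.6, -0.9]
gripper_width: 0.503
```

{"api": "step_arm", "payload": {"moves": [{"rx": 0,"ry": 0,"rz": -0.119,"tz": 0,"tx": -40,"ty": 19,"gripper": 30},{"rx": 0,"ry": 0,"rz": -0.119,"tz": 0,"tx": -42,"ty": 14,"gripper": 30},{"rx": 0,"ry": 0,"rz": -0.119,"tz": 0,"tx": -44,"ty": 9,"gripper": 30},{"rx": 0,"ry": 0,"rz": -0.119,"tz": 0,"tx": -44,"ty": 4,"gripper": 30},{"rx": 0,"ry": 0,"rz": 0,"tz": 0,"tx": 0,"ty": 0,"gripper": 30}]}}

```text
clock: 27.88
tcp_pos: [0.6795, -0.0047, 0.187]
tcp_rot: [-0.004, 3.141, 0.003]
force: [-1.2, -0.7, -1.4]
gripper_width: 0.497
```

{"api": "step_arm", "payload": {"moves": [{"rx": 0,"ry": 0,"rz": 0,"tz": 0,"tx": 0,"ty": 0,"gripper": 30}]}}

```text
clock: 28.0
tcp_pos: [0.6763, -0.0046, 0.1866]
tcp_rot: [0.001, -3.139, -0.003]
force: [-0.3, 0.1, -0.7]
gripper_width: 0.496
```

```bash
python3 -c "
from h import *
go(.678,-.0057,.1057,180)
R,p=tcp(); np.savez('w19.npz',R=R,p=p)
im=arm.capture('wrist'); cv2.imwrite('pics/w19.png',im)
cv2.imwrite('pics/w19b.png',cv2.resize(im,(800,600),interpolation=cv2.INTER_CUBIC))
"
```

```text
t28.00 p [ 0.6763 -0.0046  0.1866] psi -180.0 d(tool mm) [-1.9 -1.2 80.9] len 81 rv [ 0.002 -0.002  0.001] rows>=1.3 F [-0.3  0.1 -0.7] w 45.6
  d if turned first [-1.7 -1.1 80.9]
```

View pics/w19b.png

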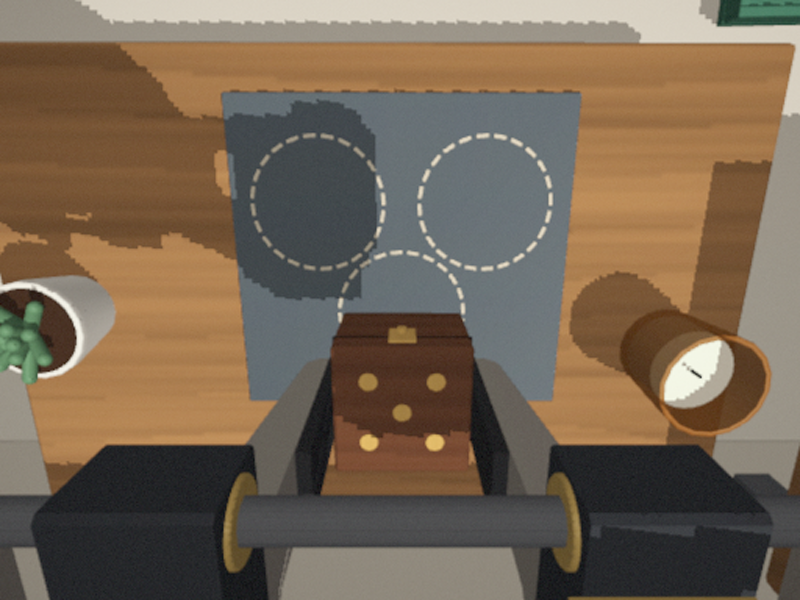

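Run:
```python
from h import *
np.set_printoptions(precision=4,suppress=True)
f=np.load('w19.npz');T=(f['R'],f['p']);im=cv2.imread('pics/w19.png')
for n,c in(('rook',(.618,-.0494)),('cup',(.618,.0384))): print(n,fitcircle(im,c,.093,"wrist",T,r=(.0345,)))
print('back(arc)',fitcircle(im,(.678,-.006),.093,"wrist",T,r=(.0345,),arc=(125,235)))
z=T[1][2]+.0253
q=lambda u:((u[0]+.5)*.64-.5,(u[1]+.5)*.64-.5)
for u in[(402,412.5),(368,382),(436,382),(369,443),(435,443)]: print(bp(q(u),z,"wrist",T)-T[1])
```

```text
rook (array([ 0.618 , -0.0498,  0.0346]), np.float64(50.990509033203125))
cup (array([0.6181, 0.0384, 0.0346]), np.float64(63.676025390625))
back(arc) (array([ 0.6785, -0.0058,  0.0347]), np.float64(55.808937072753906))
[-0.0007 -0.0009  0.0253]
[-0.0116 -0.0118  0.0253]
[-0.0116  0.0101  0.0253]
[ 0.0107 -0.0119  0.0253]
[0.0107 0.0102 0.0253]
```

{"api": "step_arm", "payload": {"moves": [{"rx": 0,"ry": 0,"rz": 0,"tz": 25,"tx": -2.3,"ty": 0,"gripper": 30},{"rx": 0,"ry": 0,"rz": 0,"tz": 30,"tx": 0,"ty": 0,"gripper": 30},{"rx": 0,"ry": 0,"rz": 0,"tz": 20,"tx": 0,"ty": 0,"gripper": 30},{"rx": 0,"ry": 0,"rz": 0,"tz": 0,"tx": 0,"ty": 0,"gripper": 30},{"rx": 0,"ry": 0,"rz": 0,"tz": 0,"tx": 0,"ty": 0,"gripper": 30}]}}

```text
clock: 28.68
tcp_pos: [0.6801, -0.0045, 0.1124]
tcp_rot: [0.003, -3.141, -0.003]
force: [-0.5, -0.4, -0.7]
gripper_width: 0.495
```

```bash
python3 -c "
from h import *
go(.6786,-.0048,.1057,180)
"
```

```text
t28.68 p [ 0.6801 -0.0045  0.1124] psi -179.9 d(tool mm) [ 1.5 -0.3  6.7] len 7 rv [ 0.002 -0.     0.002] rows>=0.1 F [-0.5 -0.4 -0.7] w 45.5
  d if turned first [ 1.5 -0.3  6.7]
```

{"api": "step_arm", "payload": {"moves": [{"rx": 0,"ry": 0,"rz": 0,"tz": 3,"tx": 1.5,"ty": 0,"gripper": 30},{"rx": 0,"ry": 0,"rz": 0,"tz": 2.5,"tx": 0,"ty": 0,"gripper": 30},{"rx": 0,"ry": 0,"rz": 0,"tz": 0,"tx": 0,"ty": 0,"gripper": 30}]}}

```text
clock: 29.05
tcp_pos: [0.6781, -0.0045, 0.1058]
tcp_rot: [0.003, -3.14, -0.003]
force: [-0.1, -0.2, -1.2]
gripper_width: 0.498
```

{"api": "step_arm", "payload": {"moves": [{"rx": 0,"ry": 0,"rz": 0,"tz": 1.5,"tx": 0,"ty": 0,"gripper": 30},{"rx": 0,"ry": 0,"rz": 0,"tz": 0,"tx": 0,"ty": 0,"gripper": 30}]}}

```text
clock: 29.3
tcp_pos: [0.6782, -0.0045, 0.1057]
tcp_rot: [0.003, -3.141, -0.003]
force: [-5.4, 0.3, 10.3]
gripper_width: 0.497
```

Contact; release, rise and check.

{"api": "step_arm", "payload": {"moves": [{"rx": 0,"ry": 0,"rz": 0,"tz": -1,"tx": 0,"ty": 0,"gripper": 30},{"rx": 0,"ry": 0,"rz": 0,"tz": 0,"tx": 0,"ty": 0,"gripper": 50},{"rx": 0,"ry": 0,"rz": 0,"tz": 0,"tx": 0,"ty": 0,"gripper": 70},{"rx": 0,"ry": 0,"rz": 0,"tz": -20,"tx": 0,"ty": 0,"gripper": 70},{"rx": 0,"ry": 0,"rz": 0,"tz": -50,"tx": 0,"ty": 0,"gripper": 70}]}}

```text
clock: 29.92
tcp_pos: [0.6767, -0.0046, 0.1748]
tcp_rot: [0.003, -3.136, -0.003]
force: [0.1, -0.1, 0.1]
gripper_width: 0.759
```

{"api": "step_arm", "payload": {"moves": [{"rx": 0,"ry": 0,"rz": 0,"tz": -60,"tx": 0,"ty": 0,"gripper": 70},{"rx": 0,"ry": 0,"rz": 0,"tz": -40,"tx": -40,"ty": 0,"gripper": 70},{"rx": 0,"ry": 0,"rz": 0,"tz": 0,"tx": 0,"ty": 0,"gripper": 70},{"rx": 0,"ry": 0,"rz": 0,"tz": 0,"tx": 0,"ty": 0,"gripper": 70}]}}

```text
clock: 30.42
tcp_pos: [0.7175, -0.0047, 0.2749]
tcp_rot: [0.003, -3.139, -0.003]
force: [-0.1, 0.1, -0.5]
gripper_width: 0.764
```

```bash
python3 -c "
from h import *
go(.3637,.2508,.2,70)
R,p=tcp(); np.savez('w20.npz',R=R,p=p)
im=arm.capture('wrist'); cv2.imwrite('pics/w20.png',im)
cv2.imwrite('pics/w20b.png',cv2.resize(im[40:240,160:360],None,fx=3,fy=3,interpolation=cv2.INTER_CUBIC))
"
```

```text
t30.43 p [ 0.7175 -0.0047  0.2749] psi -179.9 d(tool mm) [353.1 256.   76.3] len 443 rv [-1.000e-03 -3.000e-03  1.922e+00] rows>=10.3 F [-0.1  0.1 -0.5] w 70.2
  d if turned first [ 119.1 -419.8   74.9]
```

View pics/w20b.png

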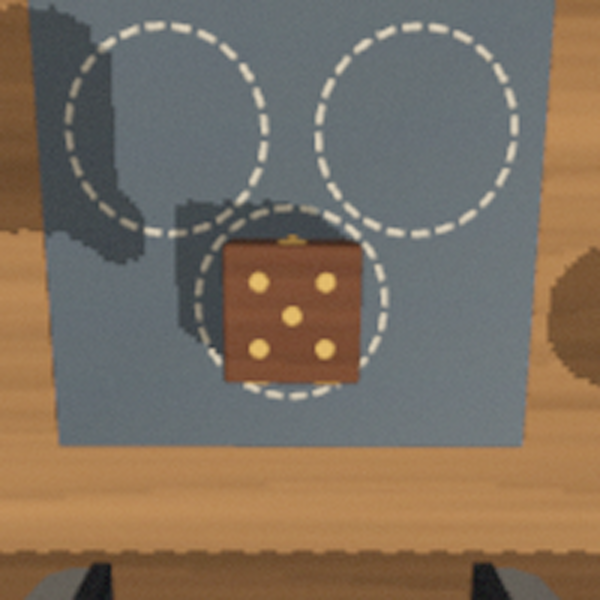

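Run:
```python
from h import *
np.set_printoptions(precision=4,suppress=True)
f=np.load('w20.npz');T=(f['R'],f['p']);im=cv2.imread('pics/w20.png')
for n,c in(('rook',(.618,-.0494)),('cup',(.618,.0384)),('back',(.678,-.006))): print(n,fitcircle(im,c,.093,"wrist",T,r=(.0345,),span=.004))
q=lambda u:(160+(u[0]+.5)/3-.5,40+(u[1]+.5)/3-.5)
print([bp(q(u),.131,"wrist",T) for u in[(292,315.5)]],np.mean([bp(q(u),.131,"wrist",T) for u in[(259,282),(326,282),(260,349),(325,349)]],0))
```

```text
rook (array([ 0.618 , -0.0498,  0.0346]), np.float64(49.212425231933594))
cup (array([0.6181, 0.0383, 0.0345]), np.float64(55.25146484375))
back (array([ 0.6781, -0.0058,  0.0345]), np.float64(44.082366943359375))
[array([ 0.6775, -0.0054,  0.131 ])] [ 0.6777 -0.0052  0.131 ]
```

{"api": "step_arm", "payload": {"moves": [{"rx": 0,"ry": 0,"rz": 0.175,"tz": 0,"tx": 35,"ty": 25,"gripper": 72},{"rx": 0,"ry": 0,"rz": 0.175,"tz": 0,"tx": 39,"ty": 19,"gripper": 72},{"rx": 0,"ry": 0,"rz": 0.175,"tz": 0,"tx": 42,"ty": 12,"gripper": 72},{"rx": 0,"ry": 0,"rz": 0.175,"tz": 0,"tx": 43,"ty": 4,"gripper": 72},{"rx": 0,"ry": 0,"rz": 0.175,"tz": 5,"tx": 43,"ty": -3,"gripper": 72}]}}

```text
clock: 31.1
tcp_pos: [0.54, 0.1219, 0.2695]
tcp_rot: [-1.335, -2.84, 0.0]
force: [0.9, 0.9, 0.7]
gripper_width: 0.782
```

{"api": "step_arm", "payload": {"moves": [{"rx": 0,"ry": 0,"rz": 0.175,"tz": 10,"tx": 42,"ty": -11,"gripper": 72},{"rx": 0,"ry": 0,"rz": 0.175,"tz": 15,"tx": 40,"ty": -18,"gripper": 72},{"rx": 0,"ry": 0,"rz": 0.175,"tz": 15,"tx": 36,"ty": -25,"gripper": 72},{"rx": 0,"ry": 0,"rz": 0.175,"tz": 15,"tx": 31,"ty": -30,"gripper": 72},{"rx": 0,"ry": 0,"rz": 0.175,"tz": 15,"tx": 25,"ty": -35,"gripper": 72}]}}

```text
clock: 31.72
tcp_pos: [0.3633, 0.2479, 0.1996]
tcp_rot: [-2.414, -2.007, 0.004]
force: [0.8, -0.5, 0.3]
gripper_width: 0.784
```

{"api": "step_arm", "payload": {"moves": [{"rx": 0,"ry": 0,"rz": 0.17,"tz": 0,"tx": 0,"ty": 0,"gripper": 72},{"rx": 0,"ry": 0,"rz": 0,"tz": 0,"tx": 0,"ty": 0,"gripper": 72},{"rx": 0,"ry": 0,"rz": 0,"tz": 0,"tx": 0,"ty": 0,"gripper": 72}]}}

```text
clock: 32.1
tcp_pos: [0.3657, 0.2478, 0.2008]
tcp_rot: [-2.567, -1.807, 0.001]
force: [-0.2, 0.1, 0.1]
gripper_width: 0.788
```

```bash
python3 -c "
from h import *
go(.3637,.2508,.12,70)
R,p=tcp(); np.savez('w21.npz',R=R,p=p)
im=arm.capture('wrist'); cv2.imwrite('pics/w21.png',im)
print(pr((.3637,.2508,.088),'wrist',(R,p)))
"
```

```text
t32.10 p [0.3657 0.2478 0.2008] psi 70.3 d(tool mm) [ 2.1 -2.7 80.8] len 81 rv [-0.002 -0.     0.005] rows>=1.3 F [-0.2  0.1  0.1] w 72.5
  d if turned first [ 2.2 -2.9 80.8]
[254.06196174 188.13588929]
```

View pics/w21.png

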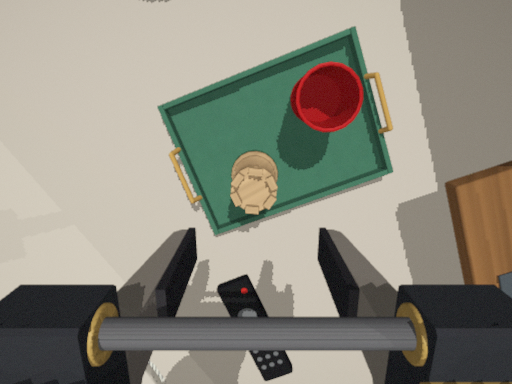

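{"api": "step_arm", "payload": {"moves": [{"rx": 0,"ry": 0,"rz": 0.005,"tz": 40,"tx": 1.5,"ty": -2.7,"gripper": 72},{"rx": 0,"ry": 0,"rz": 0,"tz": 45,"tx": 0,"ty": 0,"gripper": 72},{"rx": 0,"ry": 0,"rz": 0,"tz": 45,"tx": 0,"ty": 0,"gripper": 70},{"rx": 0,"ry": 0,"rz": 0,"tz": 30,"tx": 0,"ty": 0,"gripper": 70},{"rx": 0,"ry": 0,"rz": 0,"tz": 5,"tx": 0,"ty": 0,"gripper": 70}]}}

```text
clock: 32.78
tcp_pos: [0.3628, 0.2497, 0.0346]
tcp_rot: [-2.574, -1.797, 0.006]
force: [-0.4, 0.5, 0.4]
gripper_width: 0.759
```

{"api": "step_arm", "payload": {"moves": [{"rx": 0,"ry": 0,"rz": 0,"tz": 0,"tx": 0,"ty": 0,"gripper": 70}]}}

```text
clock: 32.9
tcp_pos: [0.3642, 0.2509, 0.0366]
tcp_rot: [-2.574, -1.797, 0.0]
force: [1.1, 0.2, 0.0]
gripper_width: 0.764
```

```bash
python3 -c "
from h import *
go(.3637,.2508,.035,70)
"
```

```text
t32.90 p [0.3642 0.2509 0.0366] psi 69.8 d(tool mm) [-0.2 -0.4  1.6] len 2 rv [-0.002 -0.001 -0.003] rows>=0.0 F [1.1 0.2 0. ] w 70.2
  d if turned first [-0.2 -0.4  1.6]
```

Close on it and lift slightly.

{"api": "step_arm", "payload": {"moves": [{"rx": 0,"ry": 0,"rz": 0,"tz": 2,"tx": 0,"ty": 0,"gripper": 56},{"rx": 0,"ry": 0,"rz": 0,"tz": 0,"tx": 0,"ty": 0,"gripper": 48},{"rx": 0,"ry": 0,"rz": 0,"tz": 0,"tx": 0,"ty": 0,"gripper": 25},{"rx": 0,"ry": 0,"rz": 0,"tz": 0,"tx": 0,"ty": 0,"gripper": 25},{"rx": 0,"ry": 0,"rz": 0,"tz": 0,"tx": 0,"ty": 0,"gripper": 25}]}}

```text
clock: 33.52
tcp_pos: [0.364, 0.2513, 0.0347]
tcp_rot: [-2.574, -1.796, -0.001]
force: [-0.8, 0.2, 8.5]
gripper_width: 0.471
```

```bash
python3 -c "
from h import *
go(.3637,.2508,.035,70)
"
```

```text
t33.52 p [0.364  0.2513 0.0347] psi 69.8 d(tool mm) [-0.5 -0.1 -0.3] len 1 rv [-0.001 -0.002 -0.003] rows>=0.0 F [-0.8  0.2  8.5] w 43.3
  d if turned first [-0.5 -0.1 -0.3]
```

{"api": "step_arm", "payload": {"moves": [{"rx": 0,"ry": 0,"rz": 0,"tz": -15,"tx": 0,"ty": 0,"gripper": 25},{"rx": 0,"ry": 0,"rz": 0,"tz": -40,"tx": 0,"ty": 0,"gripper": 25},{"rx": 0,"ry": 0,"rz": 0,"tz": -55,"tx": 0,"ty": 0,"gripper": 25},{"rx": 0,"ry": 0,"rz": 0,"tz": -55,"tx": 0,"ty": 0,"gripper": 25},{"rx": 0,"ry": 0,"rz": 0,"tz": -40,"tx": -10,"ty": 20,"gripper": 25}]}}

```text
clock: 34.15
tcp_pos: [0.3791, 0.2346, 0.2425]
tcp_rot: [-2.573, -1.798, -0.004]
force: [0.3, -1.2, -2.0]
gripper_width: 0.475
```

```bash
python3 -c "
from h import *
go(.618,-.0498,.23,70)
"
```

```text
t34.15 p [0.3791 0.2346 0.2425] psi 69.9 d(tool mm) [-185.1  322.1   11.8] len 372 rv [-0.    -0.003 -0.002] rows>=5.9 F [ 0.3 -1.2 -2. ] w 43.7
  d if turned first [-185.6  321.7   12.5]
```

{"api": "step_arm", "payload": {"moves": [{"rx": 0,"ry": 0,"rz": 0,"tz": 0,"tx": -20,"ty": 35,"gripper": 25},{"rx": 0,"ry": 0,"rz": 0,"tz": 0,"tx": -25,"ty": 44,"gripper": 25},{"rx": 0,"ry": 0,"rz": 0,"tz": 0,"tx": -25,"ty": 44,"gripper": 25},{"rx": 0,"ry": 0,"rz": 0,"tz": 0,"tx": -25,"ty": 44,"gripper": 25},{"rx": 0,"ry": 0,"rz": 0,"tz": 0,"tx": -25,"ty": 44,"gripper": 25}]}}

```text
clock: 34.78
tcp_pos: [0.5365, 0.0473, 0.2396]
tcp_rot: [-2.575, -1.796, -0.001]
force: [1.3, 1.1, -1.2]
gripper_width: 0.476
```

{"api": "step_arm", "payload": {"moves": [{"rx": 0,"ry": 0,"rz": 0,"tz": 0,"tx": -25,"ty": 44,"gripper": 25},{"rx": 0,"ry": 0,"rz": 0,"tz": 0,"tx": -25,"ty": 42,"gripper": 25},{"rx": 0,"ry": 0,"rz": 0,"tz": 10,"tx": -15,"ty": 25,"gripper": 25},{"rx": 0,"ry": 0,"rz": 0,"tz": 0,"tx": 0,"ty": 0,"gripper": 25},{"rx": 0,"ry": 0,"rz": 0,"tz": 0,"tx": 0,"ty": 0,"gripper": 25}]}}

```text
clock: 35.4
tcp_pos: [0.617, -0.0501, 0.2287]
tcp_rot: [-2.574, -1.796, 0.001]
force: [-0.0, 0.5, -1.2]
gripper_width: 0.473
```

```bash
python3 -c "
from h import *
go(.618,-.0498,.1217,70)
R,p=tcp(); np.savez('w22.npz',R=R,p=p)
im=arm.capture('wrist'); cv2.imwrite('pics/w22.png',im)
cv2.imwrite('pics/w22b.png',cv2.resize(im[140:384,140:380],None,fx=2.4,fy=2.4,interpolation=cv2.INTER_CUBIC))
"
```

```text
t35.40 p [ 0.617  -0.0501  0.2287] psi 69.8 d(tool mm) [  0.5   1.1 107. ] len 107 rv [-0.002 -0.001 -0.003] rows>=1.7 F [-0.   0.5 -1.2] w 43.5
  d if turned first [  0.6   0.8 107. ]
```

View pics/w22b.png

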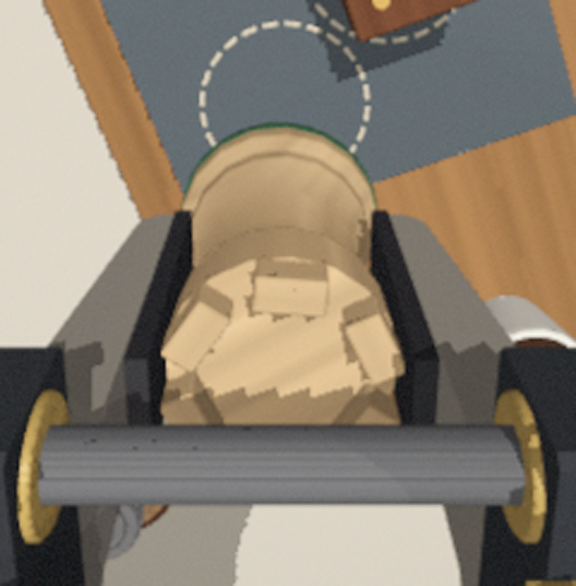

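Run:
```python
from h import *
np.set_printoptions(precision=4,suppress=True)
f=np.load('w22.npz');T=(f['R'],f['p']);R,p=T
q=lambda u:(140+(u[0]+.5)/2.4-.5,140+(u[1]+.5)/2.4-.5)
P=np.array([1000*(R.T@(bp(q(u),p[2]-.0287,"wrist",T)-p)) for u in[(282,122),(230,137),(334,137),(208,155),(356,152)]])
print(P)
A=P[:,:2]
from scipy.optimize import least_squares
print(least_squares(lambda c:np.hypot(*(A-c).T)-27,[0,0]).x)
# head top face z: 82-28.7 above tcp
print(1000*(R.T@(bp(q((282,340)),p[2]+.0533,"wrist",T)-p)))
```

```text
[[ 23.3905   0.1841  28.7284]
 [ 19.1018 -14.1386  28.7583]
 [ 19.103   14.4996  28.6879]
 [ 13.888  -20.3449  28.7672]
 [ 14.7656  20.674   28.6674]]
[-3.5858  0.4234]
[  6.5949   0.073  -53.2923]
```

Run:
```python
from h import *
np.set_printoptions(precision=4,suppress=True)
import cv2
f=np.load('w21.npz');R,p=T=(f['R'],f['p'])
im=cv2.imread('pics/w21.png')
cv2.imwrite('pics/w21c.png',cv2.resize(im[140:220,215:295],None,fx=7,fy=7,interpolation=cv2.INTER_CUBIC))
im=cv2.imread('pics/w3.png')
cv2.imwrite('pics/w3c.png',cv2.resize(im[170:290,190:330],None,fx=5,fy=5,interpolation=cv2.INTER_CUBIC))
```

```text
(no output)
```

View pics/w21c.png

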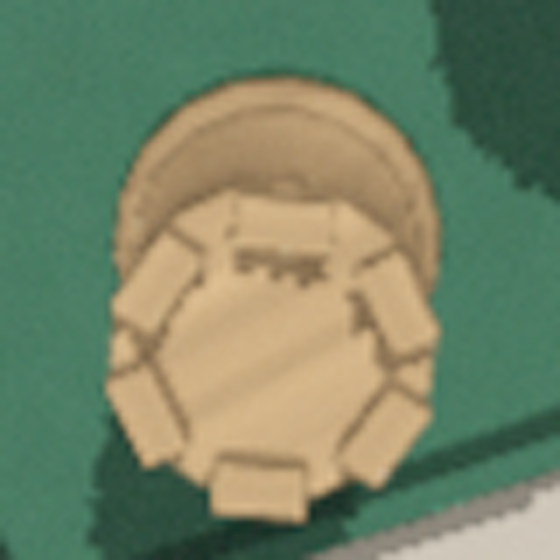

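View pics/w3c.png

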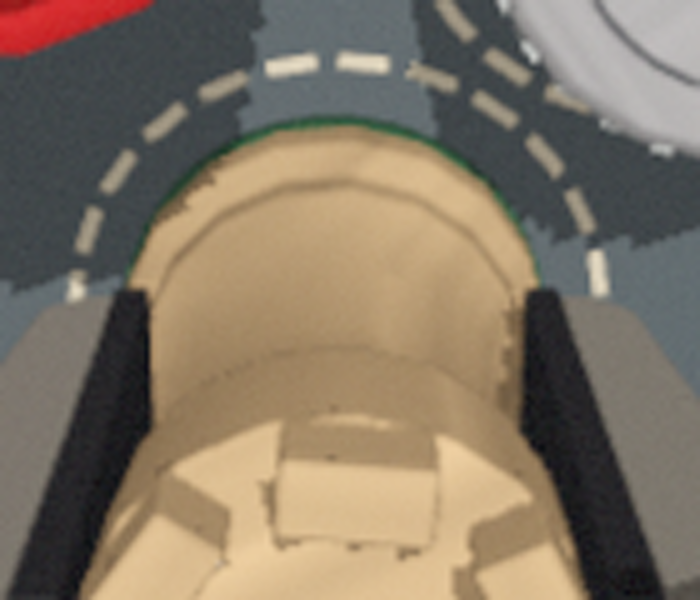

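Run:
```python
from h import *
np.set_printoptions(precision=4,suppress=True)
from scipy.optimize import least_squares
f=np.load('w21.npz');R,p=T=(f['R'],f['p'])
q=lambda u:(215+(u[0]+.5)/7-.5,140+(u[1]+.5)/7-.5)
A=np.array([bp(q(u),.007,"wrist",T)[:2] for u in[(278,75),(180,112),(378,112),(135,170),(425,170)]])
for r in(.026,.027): print('tray rook foot',least_squares(lambda c:np.hypot(*(A-c).T)-r,[.36,.25]).x)
print('head',bp(q((272,350)),.086,"wrist",T))
# w3
s=Ro.from_rotvec([2.575,1.797,.003]).as_matrix();T=(s,np.array([.619,-.0463,.1151]))
q=lambda u:(190+(u[0]+.5)/5-.5,170+(u[1]+.5)/5-.5)
A=np.array([bp(q(u),.093,"wrist",T)[:2] for u in[(335,119),(240,145),(430,145),(160,225),(510,215)]])
for r in(.026,.027): print('mat rook foot',least_squares(lambda c:np.hypot(*(A-c).T)-r,[.62,-.05]).x)
A=np.array([bp(q(u),.093,"wrist",T)[:2] for u in[(290,66),(362,63),(163,122),(497,110),(75,290),(597,275)]])
print('circle',least_squares(lambda c:np.hypot(*(A-c).T)-.0346,[.62,-.05]).x)
```

```text
tray rook foot [0.3626 0.2484]
tray rook foot [0.3621 0.2472]
head [0.3625 0.2492 0.086 ]
mat rook foot [ 0.6181 -0.0491]
mat rook foot [ 0.6177 -0.0502]
circle [ 0.6178 -0.0498]
```

{"api": "step_arm", "payload": {"moves": [{"rx": 0,"ry": 0,"rz": 0,"tz": 30,"tx": 4,"ty": 0.4,"gripper": 25},{"rx": 0,"ry": 0,"rz": 0,"tz": 40,"tx": 0,"ty": 0,"gripper": 25},{"rx": 0,"ry": 0,"rz": 0,"tz": 25,"tx": 0,"ty": 0,"gripper": 25},{"rx": 0,"ry": 0,"rz": 0,"tz": 3,"tx": 0,"ty": 0,"gripper": 25},{"rx": 0,"ry": 0,"rz": 0,"tz": 0,"tx": 0,"ty": 0,"gripper": 25}]}}

```text
clock: 36.08
tcp_pos: [0.6197, -0.0462, 0.1315]
tcp_rot: [-2.575, -1.798, -0.001]
force: [0.6, -0.3, -0.8]
gripper_width: 0.474
```

{"api": "step_arm", "payload": {"moves": [{"rx": 0,"ry": 0,"rz": 0,"tz": 0,"tx": 0,"ty": 0,"gripper": 25}]}}

```text
clock: 36.2
tcp_pos: [0.6202, -0.0466, 0.132]
tcp_rot: [-2.576, -1.798, -0.003]
force: [0.1, 0.5, -1.6]
gripper_width: 0.475
```

```bash
python3 -c "
from h import *
go(.6188,-.0465,.1217,70)
R,p=tcp(); np.savez('w23.npz',R=R,p=p)
im=arm.capture('wrist'); cv2.imwrite('pics/w23.png',im)
cv2.imwrite('pics/w23b.png',cv2.resize(im[170:290,190:330],None,fx=5,fy=5,interpolation=cv2.INTER_CUBIC))
"
```

```text
t36.20 p [ 0.6202 -0.0466  0.132 ] psi 69.8 d(tool mm) [-0.4 -1.3 10.3] len 10 rv [ 0.    -0.002 -0.003] rows>=0.2 F [ 0.1  0.5 -1.6] w 43.6
  d if turned first [-0.4 -1.3 10.3]
```

View pics/w23b.png

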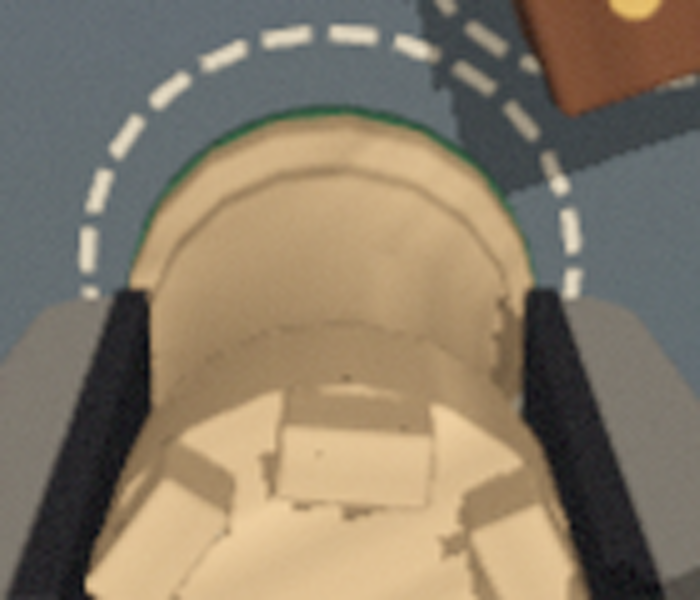

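{"api": "step_arm", "payload": {"moves": [{"rx": 0,"ry": 0,"rz": 0,"tz": 5,"tx": -0.4,"ty": -1,"gripper": 25},{"rx": 0,"ry": 0,"rz": 0,"tz": 3,"tx": 0,"ty": 0,"gripper": 25},{"rx": 0,"ry": 0,"rz": 0,"tz": 0,"tx": 0,"ty": 0,"gripper": 25}]}}

```text
clock: 36.62
tcp_pos: [0.6181, -0.0468, 0.1221]
tcp_rot: [-2.575, -1.796, 0.001]
force: [-0.3, 0.6, -1.4]
gripper_width: 0.478
```

{"api": "step_arm", "payload": {"moves": [{"rx": 0,"ry": 0,"rz": 0,"tz": 2,"tx": 0,"ty": 0,"gripper": 25},{"rx": 0,"ry": 0,"rz": 0,"tz": 0,"tx": 0,"ty": 0,"gripper": 25}]}}

```text
clock: 36.88
tcp_pos: [0.6183, -0.0466, 0.1217]
tcp_rot: [-2.575, -1.796, -0.0]
force: [-5.1, 0.4, 11.9]
gripper_width: 0.474
```

```bash
python3 -c "
from h import *
go(.6188,-.0465,.1217,70)
R,p=tcp(); np.savez('w24.npz',R=R,p=p)
im=arm.capture('wrist'); cv2.imwrite('pics/w24.png',im)
cv2.imwrite('pics/w24b.png',cv2.resize(im[170:290,190:330],None,fx=5,fy=5,interpolation=cv2.INTER_CUBIC))
"
```

```text
t36.88 p [ 0.6183 -0.0466  0.1217] psi 69.8 d(tool mm) [0.3 0.4 0. ] len 0 rv [-0.002 -0.001 -0.003] rows>=0.0 F [-5.1  0.4 11.9] w 43.5
  d if turned first [0.3 0.4 0. ]
```

View pics/w24b.png

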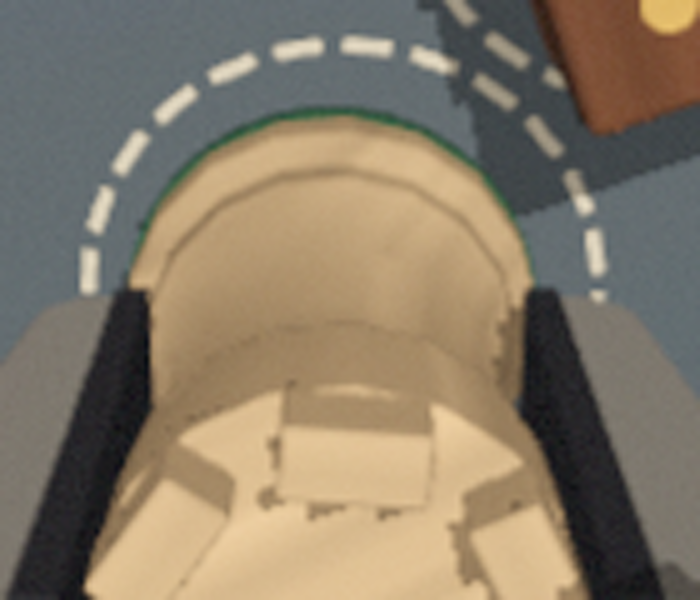

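Run:
```python
from h import *
np.set_printoptions(precision=4,suppress=True)
from scipy.optimize import least_squares
f=np.load('w24.npz');R,p=T=(f['R'],f['p'])
q=lambda u:(190+(u[0]+.5)/5-.5,170+(u[1]+.5)/5-.5)
A=np.array([bp(q(u),.093,"wrist",T)[:2] for u in[(333,108),(240,135),(430,135),(160,200),(508,200)]])
for r in(.026,.0266,.027): print('rook foot',least_squares(lambda c:np.hypot(*(A-c).T)-r,[.62,-.05]).x)
A=np.array([bp(q(u),.093,"wrist",T)[:2] for u in[(298,48),(366,46),(174,105),(545,136),(90,272),(596,250),(128,152)]])
print('circle',least_squares(lambda c:np.hypot(*(A-c).T)-.0346,[.62,-.05]).x)
im=cv2.imread('pics/w24.png')
th=np.degrees(np.arctan2(.938,.345))
print(fitcircle(im,(.618,-.0498),.093,"wrist",T,r=(.0345,),span=.004,arc=(th-85,th+85)))
```

```text
rook foot [ 0.6169 -0.0494]
rook foot [ 0.6167 -0.05  ]
rook foot [ 0.6165 -0.0505]
circle [ 0.6181 -0.0498]
(array([ 0.618 , -0.0499,  0.0346]), np.float64(65.00145721435547))
```

{"api": "step_arm", "payload": {"moves": [{"rx": 0,"ry": 0,"rz": 0,"tz": -4,"tx": 0.4,"ty": 1.2,"gripper": 25},{"rx": 0,"ry": 0,"rz": 0,"tz": 0,"tx": 0,"ty": 0,"gripper": 25},{"rx": 0,"ry": 0,"rz": 0,"tz": 4,"tx": 0,"ty": 0,"gripper": 25},{"rx": 0,"ry": 0,"rz": 0,"tz": 0,"tx": 0,"ty": 0,"gripper": 25},{"rx": 0,"ry": 0,"rz": 0,"tz": 0,"tx": 0,"ty": 0,"gripper": 25}]}}

```text
clock: 37.55
tcp_pos: [0.6195, -0.0467, 0.1215]
tcp_rot: [-2.575, -1.796, -0.0]
force: [-4.7, 0.9, 13.5]
gripper_width: 0.475
```

```bash
python3 -c "
from h import *
go(.6188,-.0465,.1217,70)
R,p=tcp(); np.savez('w25.npz',R=R,p=p)
im=arm.capture('wrist'); cv2.imwrite('pics/w25.png',im)
cv2.imwrite('pics/w25b.png',cv2.resize(im[170:290,190:330],None,fx=5,fy=5,interpolation=cv2.INTER_CUBIC))
"
```

```text
t37.55 p [ 0.6195 -0.0467  0.1215] psi 69.8 d(tool mm) [-0.1 -0.7 -0.2] len 1 rv [-0.002 -0.001 -0.003] rows>=0.0 F [-4.7  0.9 13.5] w 43.6
  d if turned first [-0.1 -0.7 -0.2]
```

View pics/w25b.png

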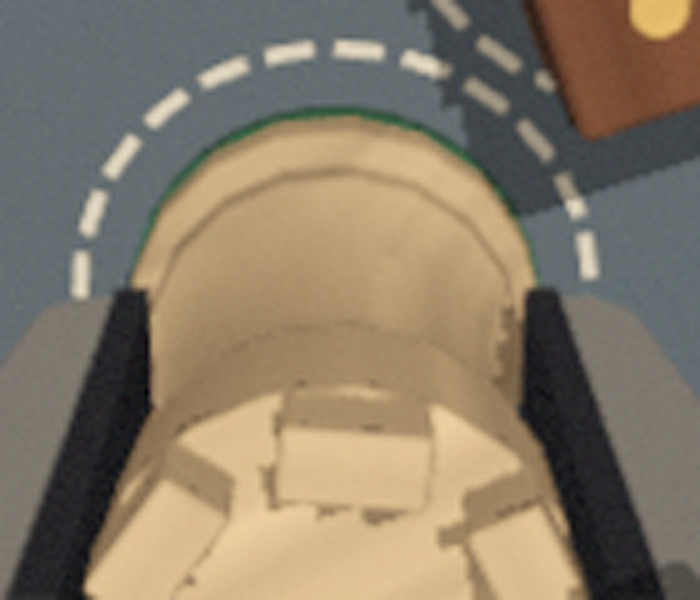

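{"api": "step_arm", "payload": {"moves": [{"rx": 0,"ry": 0,"rz": 0,"tz": -1,"tx": 0,"ty": 0,"gripper": 25},{"rx": 0,"ry": 0,"rz": 0,"tz": 0,"tx": 0,"ty": 0,"gripper": 48},{"rx": 0,"ry": 0,"rz": 0,"tz": 0,"tx": 0,"ty": 0,"gripper": 66},{"rx": 0,"ry": 0,"rz": 0,"tz": -15,"tx": 0,"ty": 0,"gripper": 66},{"rx": 0,"ry": 0,"rz": 0,"tz": -50,"tx": 0,"ty": 0,"gripper": 66}]}}

```text
clock: 38.22
tcp_pos: [0.6179, -0.0468, 0.1852]
tcp_rot: [-2.572, -1.795, 0.006]
force: [1.1, -0.2, 0.5]
gripper_width: 0.716
```

{"api": "step_arm", "payload": {"moves": [{"rx": 0,"ry": 0,"rz": 0,"tz": -60,"tx": 0,"ty": 0,"gripper": 70},{"rx": 0,"ry": 0,"rz": 0,"tz": -20,"tx": -30,"ty": 0,"gripper": 70},{"rx": 0,"ry": 0,"rz": 0,"tz": 0,"tx": 0,"ty": 0,"gripper": 70},{"rx": 0,"ry": 0,"rz": 0,"tz": 0,"tx": 0,"ty": 0,"gripper": 70}]}}

```text
clock: 38.72
tcp_pos: [0.609, -0.0748, 0.2659]
tcp_rot: [-2.575, -1.795, 0.0]
force: [-0.6, -0.3, 0.2]
gripper_width: 0.761
```

```bash
python3 -c "
from h import *
go(.452,.305,.2,110)
R,p=tcp(); np.savez('w26.npz',R=R,p=p)
im=arm.capture('wrist'); cv2.imwrite('pics/w26.png',im)
cv2.imwrite('pics/w26b.png',cv2.resize(im[60:260,160:380],None,fx=3,fy=3,interpolation=cv2.INTER_CUBIC))
"
```

```text
t38.73 p [ 0.609  -0.0748  0.2659] psi 69.8 d(tool mm) [ 302.  -278.5   67.1] len 416 rv [-0.002 -0.002 -0.702] rows>=6.7 F [-0.6 -0.3  0.2] w 69.9
  d if turned first [410.6 -17.7  65.9]
```

View pics/w26b.png

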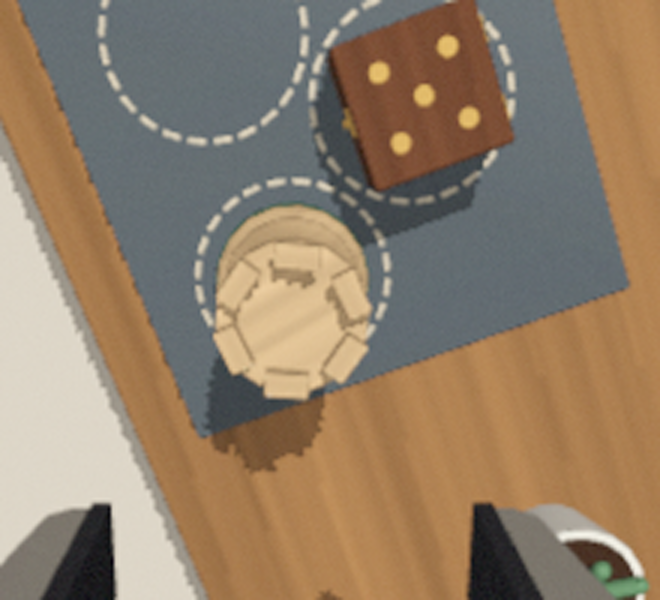

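{"api": "step_arm", "payload": {"moves": [{"rx": 0,"ry": 0,"rz": -0.175,"tz": 0,"tx": 38,"ty": -35,"gripper": 76},{"rx": 0,"ry": 0,"rz": -0.175,"tz": 0,"tx": 43,"ty": -28,"gripper": 76},{"rx": 0,"ry": 0,"rz": -0.175,"tz": 0,"tx": 47,"ty": -20,"gripper": 76},{"rx": 0,"ry": 0,"rz": -0.175,"tz": 0,"tx": 50,"ty": -11,"gripper": 76},{"rx": 0,"ry": 0,"rz": 0,"tz": 10,"tx": 51,"ty": -2,"gripper": 76}]}}

```text
clock: 39.4
tcp_pos: [0.5101, 0.1636, 0.2562]
tcp_rot: [-1.798, -2.573, -0.001]
force: [-0.5, 0.0, -0.5]
gripper_width: 0.831
```

{"api": "step_arm", "payload": {"moves": [{"rx": 0,"ry": 0,"rz": 0,"tz": 18,"tx": 51,"ty": -2,"gripper": 76},{"rx": 0,"ry": 0,"rz": 0,"tz": 18,"tx": 51,"ty": -2,"gripper": 76},{"rx": 0,"ry": 0,"rz": 0,"tz": 18,"tx": 51,"ty": -2,"gripper": 76},{"rx": 0,"ry": 0,"rz": 0,"tz": 0,"tx": 0,"ty": 0,"gripper": 76},{"rx": 0,"ry": 0,"rz": 0,"tz": 0,"tx": 0,"ty": 0,"gripper": 76}]}}

```text
clock: 40.02
tcp_pos: [0.4527, 0.3035, 0.2024]
tcp_rot: [-1.801, -2.571, 0.001]
force: [0.1, 0.8, -0.1]
gripper_width: 0.828
```

```bash
python3 -c "
from h import *
go(.453,.305,.0405,110)
R,p=tcp(); np.savez('w27.npz',R=R,p=p)
im=arm.capture('wrist'); cv2.imwrite('pics/w27.png',im)
print(pr((.453,.305,.086),'wrist',(R,p)))
"
```

```text
t40.02 p [0.4527 0.3035 0.2024] psi 110.0 d(tool mm) [  1.1   1.1 161.9] len 162 rv [-0.002 -0.001 -0.   ] rows>=2.6 F [ 0.1  0.8 -0.1] w 76.1
  d if turned first [  1.3   0.8 161.9]
[258.66462294 188.31432564]
```

View pics/w27.png

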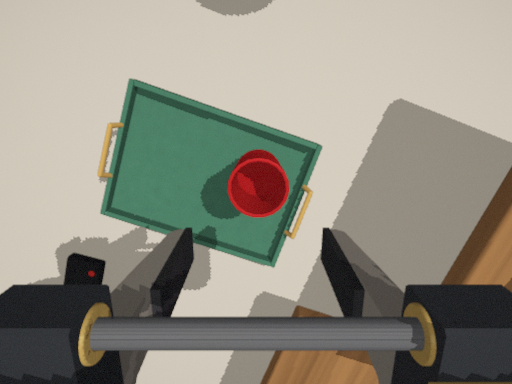

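{"api": "step_arm", "payload": {"moves": [{"rx": 0,"ry": 0,"rz": 0,"tz": 45,"tx": 1,"ty": 1,"gripper": 72},{"rx": 0,"ry": 0,"rz": 0,"tz": 45,"tx": 0,"ty": 0,"gripper": 72},{"rx": 0,"ry": 0,"rz": 0,"tz": 45,"tx": 0,"ty": 0,"gripper": 72},{"rx": 0,"ry": 0,"rz": 0,"tz": 23,"tx": 0,"ty": 0,"gripper": 72},{"rx": 0,"ry": 0,"rz": 0,"tz": 0,"tx": 0,"ty": 0,"gripper": 72}]}}

```text
clock: 40.7
tcp_pos: [0.4532, 0.3033, 0.0439]
tcp_rot: [-1.804, -2.568, 0.004]
force: [-0.7, 0.4, 0.6]
gripper_width: 0.782
```

{"api": "step_arm", "payload": {"moves": [{"rx": 0,"ry": 0,"rz": 0,"tz": 0,"tx": 0,"ty": 0,"gripper": 62},{"rx": 0,"ry": 0,"rz": 0,"tz": 0,"tx": 0,"ty": 0,"gripper": 40},{"rx": 0,"ry": 0,"rz": 0,"tz": 0,"tx": 0,"ty": 0,"gripper": 40},{"rx": 0,"ry": 0,"rz": 0,"tz": 0,"tx": 0,"ty": 0,"gripper": 40}]}}

```text
clock: 41.2
tcp_pos: [0.4545, 0.3055, 0.0464]
tcp_rot: [-1.803, -2.571, -0.004]
force: [-0.2, -1.7, 7.9]
gripper_width: 0.633
```

{"api": "step_arm", "payload": {"moves": [{"rx": 0,"ry": 0,"rz": 0,"tz": -15,"tx": 0,"ty": 0,"gripper": 40},{"rx": 0,"ry": 0,"rz": 0,"tz": -40,"tx": 0,"ty": 0,"gripper": 40},{"rx": 0,"ry": 0,"rz": 0,"tz": -55,"tx": 0,"ty": 0,"gripper": 40},{"rx": 0,"ry": 0,"rz": 0,"tz": -55,"tx": 0,"ty": 0,"gripper": 40},{"rx": 0,"ry": 0,"rz": 0,"tz": -30,"tx": -20,"ty": 4,"gripper": 40}]}}

```text
clock: 41.82
tcp_pos: [0.4648, 0.2883, 0.2443]
tcp_rot: [-1.801, -2.573, -0.008]
force: [0.8, -0.8, -0.5]
gripper_width: 0.634
```

```bash
python3 -c "
from h import *
go(.6189,.0387,.22,110)
"
```

```text
t41.83 p [0.4648 0.2883 0.2443] psi 110.0 d(tool mm) [-287.3   59.3   23.6] len 294 rv [ 0.004 -0.003  0.   ] rows>=4.7 F [ 0.8 -0.8 -0.5] w 58.2
  d if turned first [-287.2   59.4   24.3]
```

{"api": "step_arm", "payload": {"moves": [{"rx": 0,"ry": 0,"rz": 0,"tz": 0,"tx": -38,"ty": 8,"gripper": 40},{"rx": 0,"ry": 0,"rz": 0,"tz": 0,"tx": -45,"ty": 9,"gripper": 40},{"rx": 0,"ry": 0,"rz": 0,"tz": 0,"tx": -48,"ty": 10,"gripper": 40},{"rx": 0,"ry": 0,"rz": 0,"tz": 0,"tx": -48,"ty": 10,"gripper": 40},{"rx": 0,"ry": 0,"rz": 0,"tz": 0,"tx": -48,"ty": 10,"gripper": 40}]}}

```text
clock: 42.45
tcp_pos: [0.5864, 0.0884, 0.2407]
tcp_rot: [-1.803, -2.571, -0.002]
force: [-0.7, 0.2, -1.9]
gripper_width: 0.635
```

{"api": "step_arm", "payload": {"moves": [{"rx": 0,"ry": 0,"rz": 0,"tz": 0,"tx": -40,"ty": 8,"gripper": 40},{"rx": 0,"ry": 0,"rz": 0,"tz": 10,"tx": -20,"ty": 4,"gripper": 40},{"rx": 0,"ry": 0,"rz": 0,"tz": 14,"tx": 0,"ty": 0,"gripper": 40},{"rx": 0,"ry": 0,"rz": 0,"tz": 0,"tx": 0,"ty": 0,"gripper": 40},{"rx": 0,"ry": 0,"rz": 0,"tz": 0,"tx": 0,"ty": 0,"gripper": 40}]}}

```text
clock: 43.08
tcp_pos: [0.617, 0.0388, 0.2154]
tcp_rot: [-1.8, -2.571, -0.001]
force: [-0.0, -0.1, -1.0]
gripper_width: 0.634
```

```bash
python3 -c "
from h import *
go(.6189,.0387,.1334,110)
R,p=tcp(); np.savez('w28.npz',R=R,p=p)
im=arm.capture('wrist'); cv2.imwrite('pics/w28.png',im)
cv2.imwrite('pics/w28b.png',cv2.resize(im[140:384,140:380],None,fx=2.4,fy=2.4,interpolation=cv2.INTER_CUBIC))
"
```

```text
t43.08 p [0.617  0.0388 0.2154] psi 110.0 d(tool mm) [-1.   1.9 82. ] len 82 rv [-0.001 -0.003 -0.   ] rows>=1.3 F [-0.  -0.1 -1. ] w 58.3
  d if turned first [-0.8  1.8 82. ]
```

View pics/w28b.png

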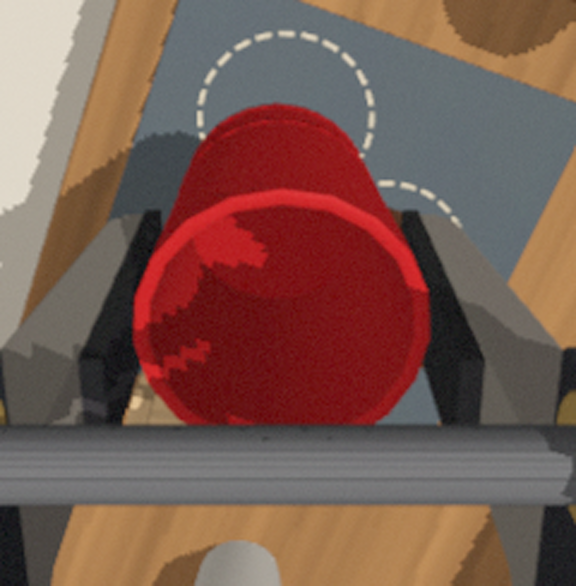

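Run:
```python
import cv2
im=cv2.imread('pics/w28.png')
cv2.imwrite('pics/w28c.png',cv2.resize(im[170:230,210:310],None,fx=7,fy=7,interpolation=cv2.INTER_CUBIC))
```

```text
(no output)
```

View pics/w28c.png

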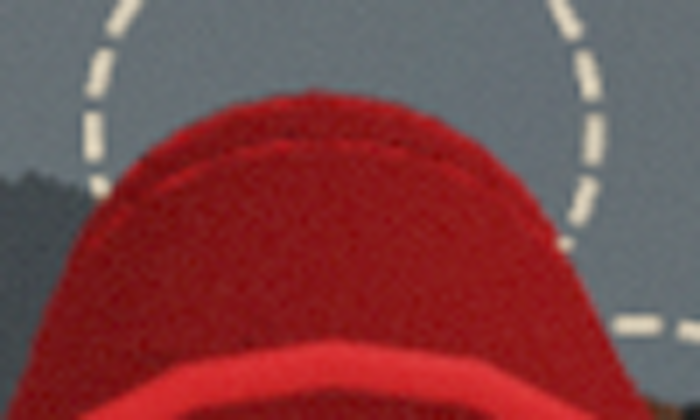

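Run:
```python
from h import *
np.set_printoptions(precision=4,suppress=True)
from scipy.optimize import least_squares
f=np.load('w28.npz');R,p=T=(f['R'],f['p'])
q=lambda u:(210+(u[0]+.5)/7-.5,170+(u[1]+.5)/7-.5)
A=np.array([1000*(R.T@(bp(q(u),p[2]-.0404,"wrist",T)-p))[:2] for u in[(320,91),(225,113),(415,113),(150,153),(488,153)]])
print(A)
for r in(25.5,26): 
    c=least_squares(lambda c:np.hypot(*(A-c).T)-r,[0,0]).x; o=R@np.array([*c,0])/1000
    print('bottom tool',c,'world off',o,'TCP target',.6181-o[0],.0384-o[1])
```

```text
[[ 26.0316  -1.7482]
 [ 23.7915 -11.1541]
 [ 23.7863   7.6475]
 [ 19.682  -18.6746]
 [ 19.6735  14.9499]]
bottom tool [ 0.3244 -1.8417] world off [-0.0018 -0.0003  0.    ] TCP target 0.6199416432516665 0.03872488596950866
bottom tool [-0.2393 -1.8417] world off [-0.0016 -0.0009  0.    ] TCP target 0.6197488431397082 0.03925458047388387
```

{"api": "step_arm", "payload": {"moves": [{"rx": 0,"ry": 0,"rz": 0,"tz": 30,"tx": -0.8,"ty": 2.7,"gripper": 40},{"rx": 0,"ry": 0,"rz": 0,"tz": 30,"tx": 0,"ty": 0,"gripper": 40},{"rx": 0,"ry": 0,"rz": 0,"tz": 18,"tx": 0,"ty": 0,"gripper": 40},{"rx": 0,"ry": 0,"rz": 0,"tz": 0,"tx": 0,"ty": 0,"gripper": 40},{"rx": 0,"ry": 0,"rz": 0,"tz": 0,"tx": 0,"ty": 0,"gripper": 40}]}}

```text
clock: 43.75
tcp_pos: [0.6211, 0.0381, 0.1386]
tcp_rot: [-1.803, -2.572, -0.003]
force: [0.0, 0.3, -0.9]
gripper_width: 0.635
```

```bash
python3 -c "
from h import *
go(.6198,.039,.1334,110)
R,p=tcp(); np.savez('w29.npz',R=R,p=p)
im=arm.capture('wrist'); cv2.imwrite('pics/w29.png',im)
cv2.imwrite('pics/w29b.png',cv2.resize(im[160:250,200:320],None,fx=6,fy=6,interpolation=cv2.INTER_CUBIC))
"
```

```text
t43.75 p [0.6211 0.0381 0.1386] psi 109.9 d(tool mm) [ 1.3 -0.9  5.2] len 5 rv [ 0.001 -0.002 -0.001] rows>=0.1 F [ 0.   0.3 -0.9] w 58.3
  d if turned first [ 1.3 -0.9  5.2]
```

View pics/w29b.png

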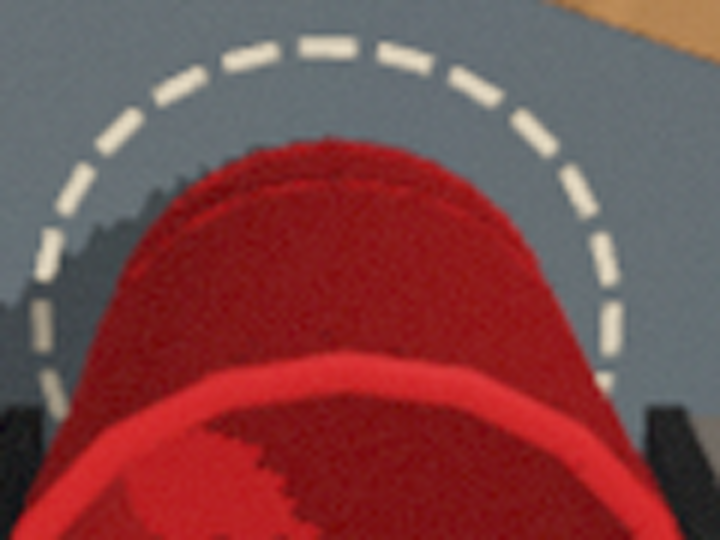

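{"api": "step_arm", "payload": {"moves": [{"rx": 0,"ry": 0,"rz": 0,"tz": 2,"tx": 1.2,"ty": -0.8,"gripper": 40},{"rx": 0,"ry": 0,"rz": 0,"tz": 2,"tx": 0,"ty": 0,"gripper": 40},{"rx": 0,"ry": 0,"rz": 0,"tz": 0,"tx": 0,"ty": 0,"gripper": 40}]}}

```text
clock: 44.18
tcp_pos: [0.6193, 0.0387, 0.1336]
tcp_rot: [-1.803, -2.571, -0.001]
force: [0.3, 0.2, -0.5]
gripper_width: 0.634
```

{"api": "step_arm", "payload": {"moves": [{"rx": 0,"ry": 0,"rz": 0,"tz": 2,"tx": 0,"ty": 0,"gripper": 40},{"rx": 0,"ry": 0,"rz": 0,"tz": 0,"tx": 0,"ty": 0,"gripper": 40}]}}

```text
clock: 44.42
tcp_pos: [0.6194, 0.0385, 0.1334]
tcp_rot: [-1.803, -2.571, -0.001]
force: [-6.3, -1.0, 15.4]
gripper_width: 0.633
```

```bash
python3 -c "
from h import *
go(.6198,.039,.1334,110)
R,p=tcp(); np.savez('w30.npz',R=R,p=p)
im=arm.capture('wrist'); cv2.imwrite('pics/w30.png',im)
cv2.imwrite('pics/w30b.png',cv2.resize(im[160:250,200:320],None,fx=6,fy=6,interpolation=cv2.INTER_CUBIC))
"
```

```text
t44.42 p [0.6194 0.0385 0.1334] psi 109.9 d(tool mm) [ 0.3  0.5 -0. ] len 1 rv [-0.    -0.002 -0.001] rows>=0.0 F [-6.3 -1.  15.4] w 58.2
  d if turned first [ 0.3  0.5 -0. ]
```

View pics/w30b.png

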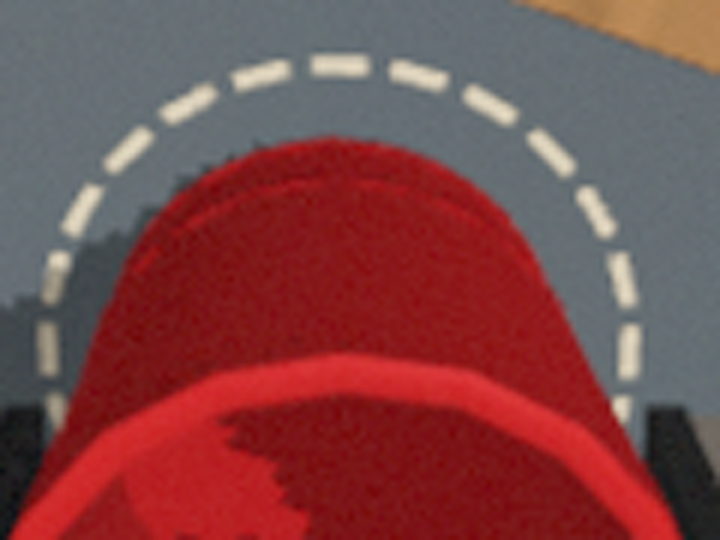

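Run:
```python
from h import *
np.set_printoptions(precision=4,suppress=True)
from scipy.optimize import least_squares
f=np.load('w30.npz');R,p=T=(f['R'],f['p'])
q=lambda u:(200+(u[0]+.5)/6-.5,160+(u[1]+.5)/6-.5)
A=np.array([bp(q(u),.093,"wrist",T)[:2] for u in[(335,136),(245,155),(425,155),(170,206),(503,206)]])
for r in(.0255,.026): print(least_squares(lambda c:np.hypot(*(A-c).T)-r,[.62,.04]).x)
im=cv2.imread('pics/w30.png')
print(fitcircle(im,(.6181,.0384),.093,"wrist",T,r=(.0345,),span=.004,arc=(20,200)))
```

```text
[0.6176 0.0388]
[0.6178 0.0383]
(array([0.6182, 0.038 , 0.0346]), np.float64(65.88207244873047))
```

Cup is within about 0.5 mm of its circle. Release.

{"api": "step_arm", "payload": {"moves": [{"rx": 0,"ry": 0,"rz": 0,"tz": -1,"tx": 0,"ty": 0,"gripper": 40},{"rx": 0,"ry": 0,"rz": 0,"tz": 0,"tx": 0,"ty": 0,"gripper": 62},{"rx": 0,"ry": 0,"rz": 0,"tz": 0,"tx": 0,"ty": 0,"gripper": 76},{"rx": 0,"ry": 0,"rz": 0,"tz": -15,"tx": 0,"ty": 0,"gripper": 76},{"rx": 0,"ry": 0,"rz": 0,"tz": -50,"tx": 0,"ty": 0,"gripper": 76}]}}

```text
clock: 45.1
tcp_pos: [0.6176, 0.0385, 0.1963]
tcp_rot: [-1.8, -2.567, 0.004]
force: [0.9, -0.0, 0.2]
gripper_width: 0.83
```

{"api": "step_arm", "payload": {"moves": [{"rx": 0,"ry": 0,"rz": 0,"tz": -60,"tx": 0,"ty": 0,"gripper": 76},{"rx": 0,"ry": 0,"rz": 0,"tz": -40,"tx": -45,"ty": 0,"gripper": 76},{"rx": 0,"ry": 0,"rz": 0,"tz": 0,"tx": -50,"ty": 0,"gripper": 76},{"rx": 0,"ry": 0,"rz": 0,"tz": 0,"tx": 0,"ty": 0,"gripper": 76},{"rx": 0,"ry": 0,"rz": 0,"tz": 0,"tx": 0,"ty": 0,"gripper": 76}]}}

```text
clock: 45.72
tcp_pos: [0.6513, -0.0506, 0.2974]
tcp_rot: [-1.803, -2.569, -0.001]
force: [-0.2, 0.2, -0.1]
gripper_width: 0.822
```

Run:
```python
from h import *
np.set_printoptions(precision=4,suppress=True)
go(.6,0,.3,110)
R,p=tcp(); np.savez('w31.npz',R=R,p=p)
im=arm.capture('wrist'); cv2.imwrite('pics/w31.png',im)
cv2.imwrite('pics/w31b.png',cv2.resize(im,(800,600),interpolation=cv2.INTER_CUBIC))
cv2.imwrite('pics/scene31.png',arm.capture('scene'))
```

```text
t45.73 p [ 0.6513 -0.0506  0.2974] psi 109.9 d(tool mm) [ 65.  -31.1  -2.4] len 72 rv [-0.001 -0.003 -0.002] rows>=1.2 F [-0.2  0.2 -0.1] w 75.6
  d if turned first [ 65.1 -31.   -2.6]
```

View pics/w31b.png

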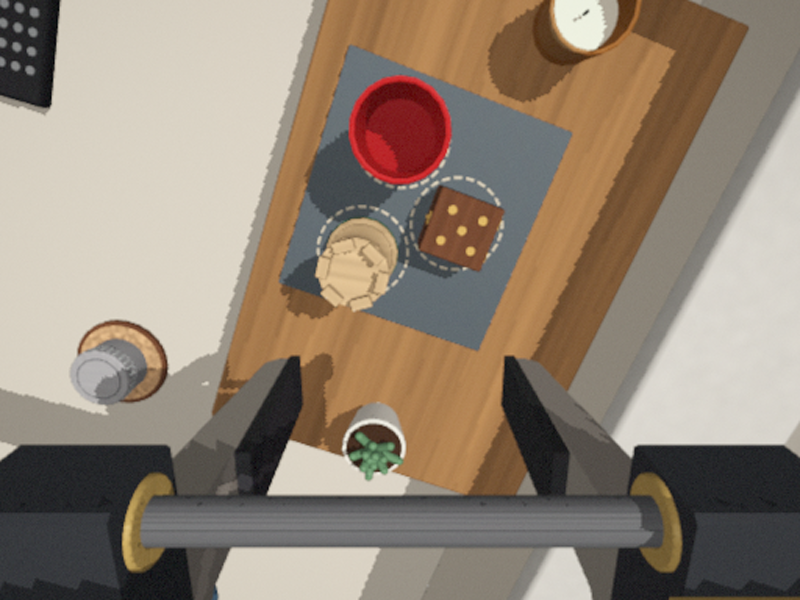

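View pics/scene31.png

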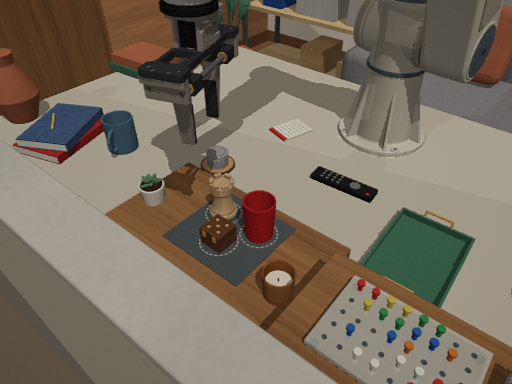

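Run:
```python
from h import *
np.set_printoptions(precision=4,suppress=True)
f=np.load('w31.npz');T=(f['R'],f['p']);s=.64
q=lambda u:((u[0]+.5)*s-.5,(u[1]+.5)*s-.5)
print('cup rim',bp(q((400.5,130)),.173,"wrist",T),'rook head',bp(q((354,271)),.173,"wrist",T),'box',bp(q((461.5,231)),.131,"wrist",T))
a=cv2.imread('pics/w31.png');cv2.imwrite('pics/w31c.png',cv2.resize(a[40:210,170:340],None,fx=3.5,fy=3.5,interpolation=cv2.INTER_CUBIC))
```

```text
cup rim [0.6175 0.0391 0.173 ] rook head [ 0.6183 -0.0473  0.173 ] box [ 0.6779 -0.0059  0.131 ]
```

View pics/w31c.png

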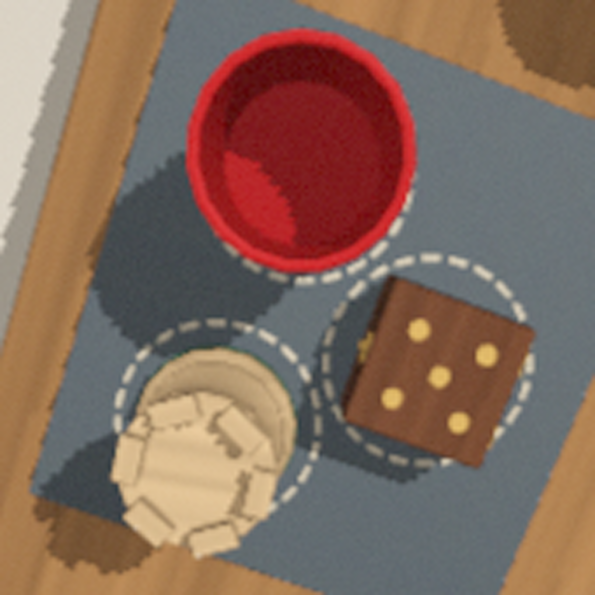

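```bash
python3 -c "
from bench import arm
print(arm.hand_in())"
```

```text
the job is handed in; nothing more can be done
None
```

The job is done in the order you asked and handed in at about 46 s of the 120 s.

- **Order:** The rook and then the cup went onto the tray. The tin went onto the coaster and the dice box onto the rear circle. The rook and then the cup went back to their own circles.
- **Tin and box:** After release, the wrist camera put the tin within about 0.5 mm of the coaster's middle. It put the box within about 0.7 mm of the rear circle's middle.
- **Rook and cup:** The cup measured within about 0.5 mm of its circle just before release. The rook had been 1.3 mm off its circle, so I lifted and shifted it before letting go. The final picture shows both feet looking evenly spaced in their circles.
- **Last pictures:** Everything is upright, the candle looks untouched in its place, and the gripper is empty and clear of everything.
- **Forces:** The highest I saw was about 33 N at the wrist, when setting the rook down on the tray. That is well under the 120 N limit.

**Disagreements:**
- The rook's head, read by eye in the last picture, came out about 2.5 mm off its circle in y. I trusted the foot-to-stitching measurement over that rough reading.
- The top and wrist cameras differed by 2–3 mm in places, so I relied on repeated wrist measurements relative to the stitched circles.
- The gripper held the rook by its head rather than its waist, because the pads met the head first. It held steady in both carries.

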